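# Latch the food carrier and hold a spring clip open over its price card

## Robot

A 6-joint arm with a two-finger parallel gripper is mounted at the origin on the work surface. World frame = base frame: x ahead of the robot, y to its left, z up, the work surface at z = 0. Lengths are in m, angles in rad, forces in N, time in s.
With the tool pointing down it reaches from about 0.375 to 0.9 m from the base axis. Payload 3.1 kg.
Tool frame: the origin (TCP) lies on the centre line of the jaws, within the pads' length; the fingertips stand 8 mm ahead of it and the grasp point (between the pads) lies 11 mm behind it; y points along the fingers, x is the direction in which the jaws open and shut, and the axes are right-handed (so a half turn about y gives the same grasp; the last joint's range is limited). The gripper opens to 85 mm and grips with 20 to 120 N. Pads are 22 mm wide; open, the fingers measure 114 mm over their backs; the gripper's body (76 mm by 85 mm) begins 54 mm behind the grasp point. The pads swing forward as they close: fully open they stand 13 mm farther back than shut.
Start: joints at [0.972, 0.527, 1.433, -0, 1.181, -0.178], TCP at [0.255, 0.57, 0.239] pointing down, gripper open.
Joint ranges: [-3.08, 3.08], [-0.75, 2.2], [0.22, 2.44], [-1.43, 4.57], [0, 2.65], [-2.85, 2.85]. Speed limits (rad/s): [2.79, 2.79, 3.14, 3.14, 3.14, 3.14].

## Interface

Orientations are given as [roll, pitch, yaw] about the fixed x, y, z axes, in that order (R = Rz(yaw) Ry(pitch) Rx(roll)).
In Python, from station import arm, grab_frame, get_calibration gives the robot as it stands.
- The arm moves only by the tool arm_command, never from a script. Its argument "rows" is a list of rows, each a list of 7 numbers: the shift along the tool's x, y, z in cm, then the turn, a rotation vector about the tool's x, y, z in rad, then the gripper's target within -1 to 1 (fully open at 1, half-way at 0, shut at -1). A call has exactly 5 rows; each row is the pose to reach, as a shift and turn from the pose commanded when the call began, along the tool's axes at that moment; what a row does not reach only later rows make up. A row lasts 1/8 s, in which the tool goes at most 62.5 mm and 10.7 degrees, less where a joint would pass 70% of its speed; a pose out of reach is approached as far as the arm can. A call with a gripper value outside its range is refused whole. The fingers move at their own pace and stop on an object; "newtons" is the grip in N (left out, the last holds). Time passes only in rows, so rows that repeat a pose let the fingers close, or fill a call up. It gives the time, the measured TCP pose, the force and the opening at its end, in the units of the state.
- arm.get_obs(): the state, without advancing time (a new reading comes with each control period).
- grab_frame(name): name is "scene" or "top" or "wrist"; returns (picture, depth): 400x640x3 uint8, red, green, blue; 400x640 float32, m along the optical axis (not along the pixel's ray), 0 where there is no reading.
- get_calibration(name): a dict with "K" (3x3 intrinsics, pixels), "dist" ([k1, k2, p1, p2, k3] as OpenCV has them; the pictures are not rectified), "R" (3x3) and "t" (3): a world point X has camera coordinates R X + t. Camera axes: x right, y down, z forward; pixel columns grow to the right and rows downward; lengths in m; the calibration is good to about 2 mm. A picture is of the moment at which its call begins: read the wrist's pose just before it. get_calibration takes no time and is no camera call; for the wrist camera it gives the pose at the moment of the call.
- arm.job_done(): hands the job in, once; it reports no verdict.
The state is a dict: "t": time; "q": joint angles; "joint_vel": joint speeds; "joint_efforts": joint torques, N m; "ee_pos": TCP position; "eef_rot": TCP orientation; "contact_force": force on the tool from outside, world axes, zero at the start; "wrist_torque": the same for the moment, N m; "width": finger opening in m.
Only numpy, scipy, OpenCV 4.12 (cv2) and the standard library are available. Lean on these libraries where they do the work, as an engineer would, in place of code of your own. Each camera call takes 0.05 s, during which the arm holds its last target.

## Task

Get the steel food carrier ready for show: swing its open hasp down over the staple until it is fully shut, then take the red spring clip off the rim of the ticket box by squeezing its handles and bring it, still squeezed, down over the middle of the top edge of the price card in its stand. Finish there still holding the clip, handles up and squeezed wide open, straight along the edge, with the card's edge well inside the jaws and neither jaw touching it, so that a colleague can slip the offer sheet in. Do not let it bite or bump the card, and leave the stand, the black clip and the other things on the table where they are.

Things in the scene. Friction and masses are not known exactly. Their poses are not given: they have to be found in the camera images.
- red_clip_handles (a point): Midway between the rolled handle ends of the red spring clip (bulldog type, handles up, clamped on the box's rim); z up, y along the clip's pivot and the rim, x the way it gapes: squeeze along x. The ends are round bars 8 mm thick, 32 mm long (y), 49 mm apart over their outsides when shut, about 44 as it sits on the rim, 22 squeezed fully open
- red_clip: The red clip, loose, 60 g; origin on its pivot (coil spring, 8 mm thick, resting on the rim), 38 mm below the handles point, same axes. Jaws 44 mm wide (y). About 4 N on each handle end starts to open it, 10 N opens it fully; a grip of 20 to 25 N takes it to its stop. Squeezing it fully open raises the handle ends about 4.5 mm from the pivot
- red_clip_mouth (a point): Point midway between the lips of the red clip's jaws, 30 mm below its pivot, 68 mm below the handles point; same axes. From lips to coil spring the throat is 26 mm deep
- red_clip_front (a joint): How far each leaf of the red clip is turned open, rad (both turn alike): 0 shut, lips together; 0.07 as it sits on the 4 mm rim; 0.33 squeezed fully open to its stop. The gap between the lips is about 60 mm per rad (20 mm at 0.33)
- ticket_box: Black open-topped ticket box, fixed, 120 (x) x 180 (y) x 90 mm high, walls 4 mm; origin at the centre of its underside, z up. The clips sit on the rim of its -x wall, about 80 mm apart; either may be the left one. It holds spare cards, lower than the rim, in its far half
- card_top (a point): Middle of the top edge of the price card: a stiff white card with a blue band, 110 mm wide (along y), 4 mm thick (along x), upright in its stand; z up. The edge is 110 mm above the table
- card_stand: Steel stand with the card in it, one loose piece of about 0.6 kg: foot 70 (x) x 130 (y) mm, 26 mm high; origin at the centre of its underside, same axes as card_top
- carrier: Stainless insulated food carrier, fixed: 330 (x) x 250 (y) mm, lid top at 195 mm, lid handle up to 219 mm; origin at the centre of its underside. Its open hasp is at the middle of its -y side; the latch on the +y side is already shut
- hasp_hinge (a point): Middle of the open hasp's hinge line, 186 mm above the table, 8 mm out from the carrier's side wall. The axes are the carrier's: x along the hinge, y into the carrier, z up
- hasp_tab (a point): Point on the outer face of the hasp leaf, 44 mm from the hinge, just short of its red thumb tab. The leaf is a slotted steel strap 30 mm wide, 54 mm long, 2.5 mm thick; its outer face lies 4 mm outside the hinge line when shut (the tab flares out to 8 mm)
- hasp (a joint): Angle of the hasp, rad: 0 shut, hanging straight down with the staple through its slot; 1.57 sticking straight out to the carrier's -y side; more, pointing upwards. It turns stiffly (about 0.04 N m) and stays where it is left. It can be pushed on its outer face with shut fingers, from above and then from the side
- black_clip: Black spring clip of the same make, on the same rim; origin on its pivot. To be left alone
- mug: White mug, 80 mm wide, 92 mm high, to be left alone; origin at its foot
- ramekin: Small blue bowl, 88 mm wide, 45 mm high, to be left alone; origin at its foot
- mill: Wooden pepper mill, 52 mm wide, 132 mm high, to be left alone; origin at its foot
- seal_ring: Black rubber ring lying flat, 84 mm wide, 10 mm high, to be left alone; origin at its underside
- ladle: Measuring spoon with a black handle lying on the table, to be left alone
Not all that is in view belongs to the job. Leave any pink look-alike of the ticket_box alone.

How it is judged:
By the outcome, as a careful person would: the job done as asked, in the order asked, and still so for the second after the job is handed in, while the arm keeps its last pose, push and grip.
It also fails if it takes over 58 s, if anything falls off the work surface, if the arm or the gripper's body presses on something with over 40 N, if the wrist force passes 120 N, or if a joint passes its speed limit or range.

## Working session

There is one attempt and no reset: what is moved stays moved. The work goes in short steps, Python scripts to look and compute and a tool call to move; the robot and the scene stay as the last step left them, time stands still between calls to the robot, and variables do not carry over. Pictures are saved under pics/ and viewed, and the job is handed in when it is done.

Besides the shell and the picture viewer there is one more tool, called after "Emit:" in YAML: its name, and indented under it one key for each argument. arm_command: Moves the arm, as the interface text tells. Its arguments: {"type":"object","properties":{"rows":{"type":"array","items":{"type":"array","items":{"type":"number"}}},"newtons":{"type":"number"}},"required":["rows"]}

```bash
ls; mkdir -p pics; cat > h.py <<'E'
import numpy as np, cv2
from station import arm, grab_frame, get_calibration
from scipy.spatial.transform import Rotation as Ro
def snap(name,fn):
    c=get_calibration(name); im,d=grab_frame(name)
    cv2.imwrite('pics/'+fn+'.png',im[:,:,::-1]); np.savez('pics/'+fn+'.npz',im=im,d=d,**{k:np.array(v) for k,v in c.items()})
    return im,d,c
def load(fn):
    z=np.load('pics/'+fn+'.npz'); return z['im'],z['d'],z
def crop(fn,u0,v0,u1,v1,s,out):
    im=load(fn)[0]; c=cv2.resize(im[v0:v1,u0:u1],None,fx=s,fy=s,interpolation=cv2.INTER_CUBIC)
    cv2.imwrite('pics/'+out+'.png',c[:,:,::-1])
def ray(c,u,v):
    p=cv2.undistortPoints(np.array([[[u,v]]],float),c['K'],c['dist'])[0,0]
    R=np.array(c['R']);t=np.array(c['t'])
    return -R.T@t, R.T@np.array([p[0],p[1],1.])
def atz(c,u,v,z):
    o,r=ray(c,u,v); return o+r*(z-o[2])/r[2]
def dep(c,d,u,v,w=1):
    o,r=ray(c,u,v); p=d[int(v)-w:int(v)+w+1,int(u)-w:int(u)+w+1]; p=p[p>0]
    return o+r*np.median(p)
def proj(c,X):
    X=np.atleast_2d(np.array(X,float)); R=np.array(c['R']); 
    return cv2.projectPoints(X,cv2.Rodrigues(R)[0],np.array(c['t']),np.array(c['K']),np.array(c['dist']))[0][:,0]
def tri(obs):
    A=np.zeros((3,3));b=np.zeros(3)
    for c,u,v in obs:
        o,r=ray(c,u,v); r=r/np.linalg.norm(r); M=np.eye(3)-np.outer(r,r);A+=M;b+=M@o
    return np.linalg.solve(A,b)
def st():
    o=arm.get_obs(); 
    print({k:np.round(v,4).tolist() for k,v in o.items() if k in('t','q','ee_pos','eef_rot','contact_force','wrist_torque','width')}); return o
def rel(pos,R=None):
    "shift in tool axes, cm, and rotvec to reach world pos / rotation"
    o=arm.get_obs(); R0=Ro.from_euler('xyz',o['eef_rot'])
    s=R0.inv().apply(np.array(pos)-o['ee_pos'])*100
    rv=(R0.inv()*R).as_rotvec() if R is not None else np.zeros(3)
    return np.round(s,2),np.round(rv,4)
E
python3 - <<'E'
from h import *
st()
for n in('scene','top','wrist'): snap(n,n+'0')
E
```

```text
pics
{'t': 0.0, 'q': [0.9715, 0.5285, 1.4339, 0.0, 1.1814, -0.1785], 'ee_pos': [0.2549, 0.5699, 0.2383], 'eef_rot': [-1.5704, 0.0021, 1.15], 'contact_force': [0.7925, -0.3478, 0.3258], 'wrist_torque': [0.0262, -0.0122, -0.0111], 'width': 0.0853}
```

View pics/scene0.png

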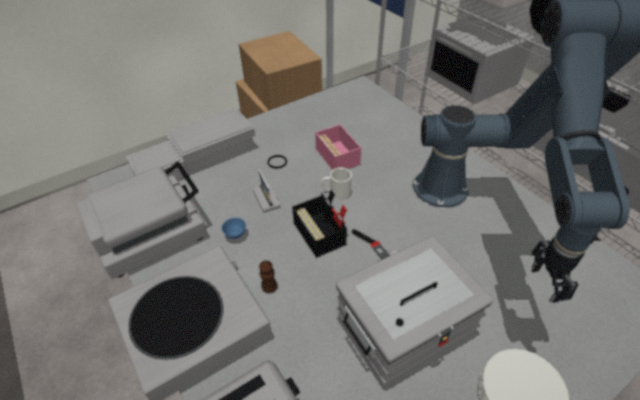

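View pics/top0.png

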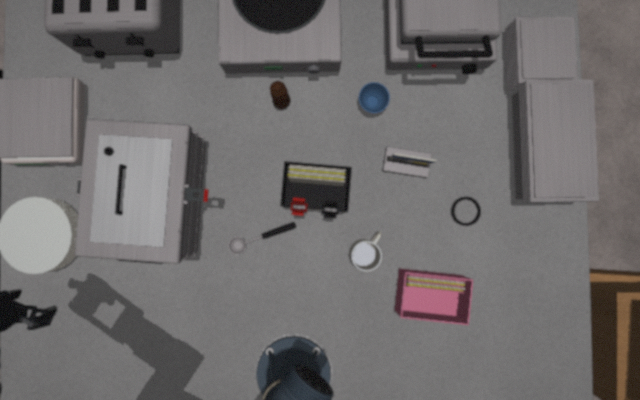

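View pics/wrist0.png

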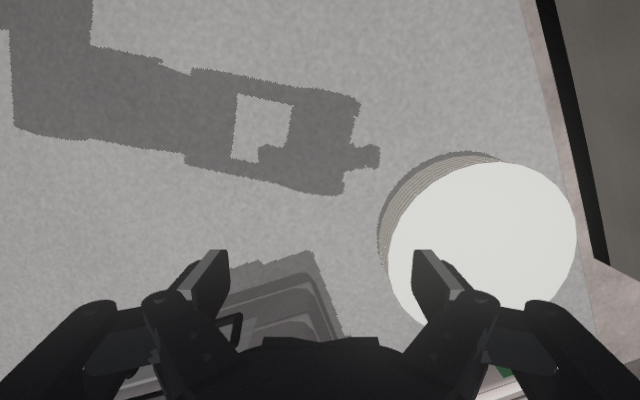

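The top view shows the carrier at about (135,190), with the open hasp and its red tab at (207,197). The ticket box is at (316,187), the red clip on its near rim at (299,206) and the black clip at (330,210). The card stand is at (409,162), and the pink look-alike box at (435,297) stays untouched. I'll enlarge these.

```bash
python3 - <<'E'
from h import *
crop('top0',170,150,250,220,9,'c1'); crop('top0',270,150,360,225,8,'c2'); crop('top0',375,140,445,185,10,'c3'); crop('scene0',240,160,370,260,6,'c4'); crop('scene0',400,300,500,380,7,'c5')
for n in('top','scene'):
    c=get_calibration(n); print(n,np.round(-np.array(c['R']).T@c['t'],3), np.array(c['K'])[0,0])
E
```

```text
top [ 0.441 -0.076  1.185] 416.6033996057911
scene [1.063 0.782 1.196] 441.0818120950786
```

View pics/c1.png

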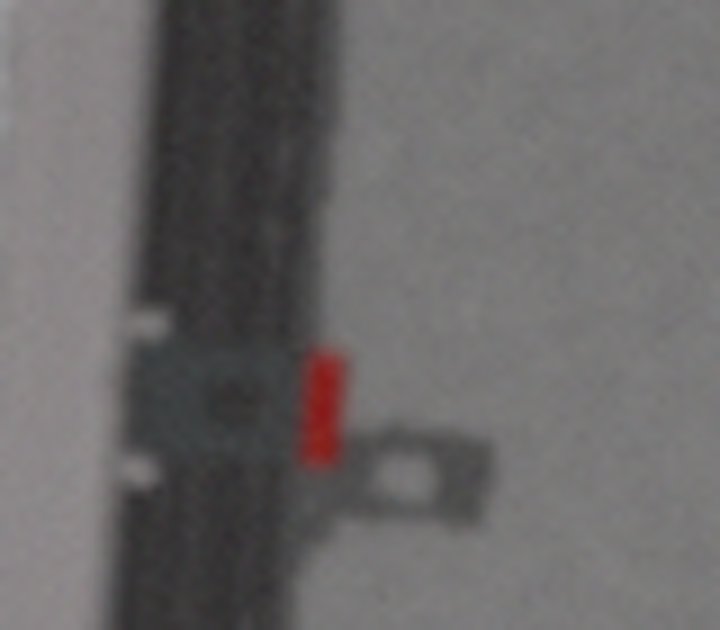

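View pics/c2.png

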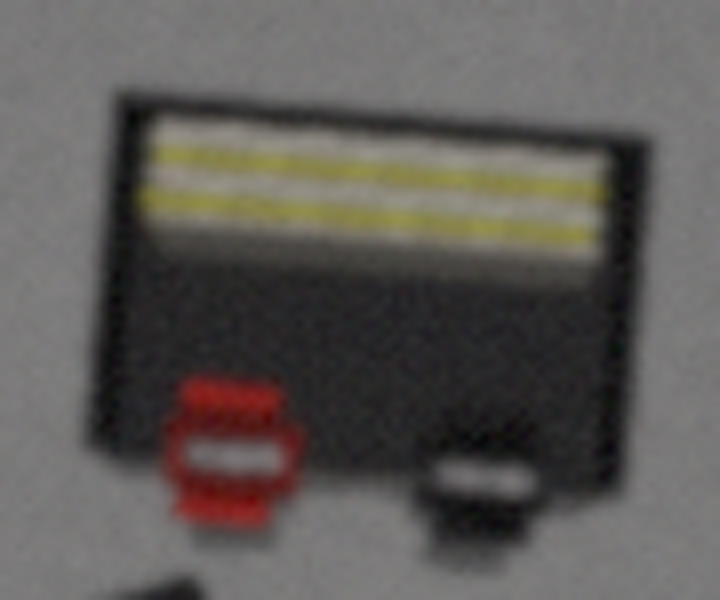

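View pics/c3.png

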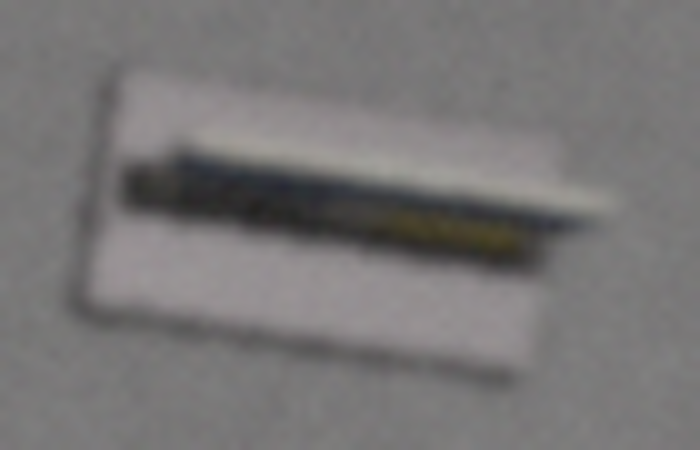

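View pics/c4.png

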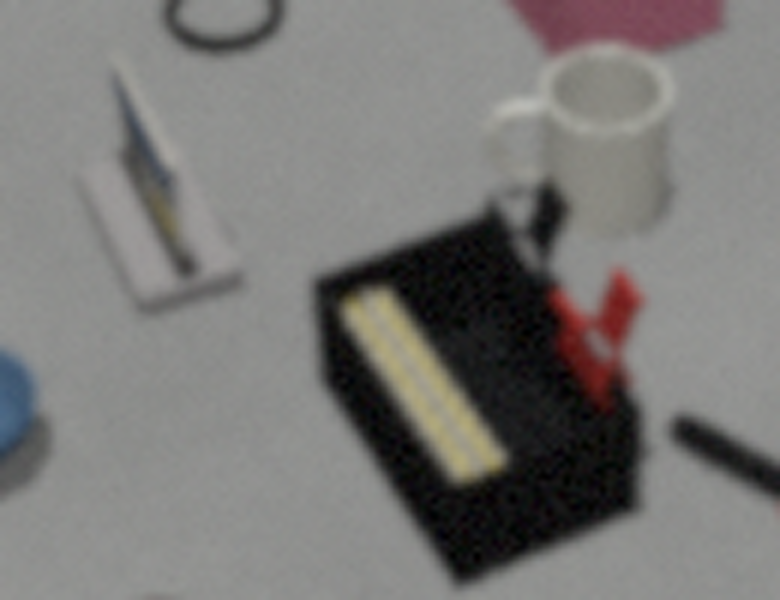

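View pics/c5.png

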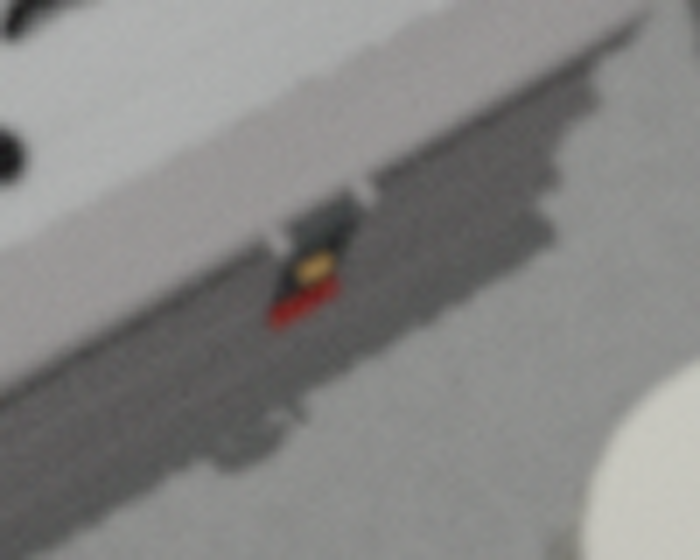

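The crops show the hasp's hinge lugs at top (186.7,185.8) and (185.6,202.2), with the tab at (205.9,195.3). The red clip is on the left of the rim with its handle bars at c2 (232,398) and (222,508), and the black clip is to its right. The card's top edge runs from c3 (195,140) to (610,205). Measuring next.

```bash
python3 - <<'E'
from h import *
im,d,c=load('top0'); _,ds,cs=load('scene0')
r=lambda a:np.round(a,4).tolist()
print('lugs@z.186',r(atz(c,186.7,185.8,.186)),r(atz(c,185.6,202.2,.186)))
print('tab dep',r(dep(c,d,205.9,195.3,1)), 'leaf', r(dep(c,d,192,194.5)), r(dep(c,d,199,195)))
# carrier lid edges right edge -> yaw
print('lid right edge @.195', r(atz(c,191,124,.195)), r(atz(c,181,262,.195)))
print('tab scene dep',r(dep(cs,ds,443.5,343)))
print('tri tab',r(tri([(c,205.9,195.3),(cs,443.5,343.3)])))
# clip
ha=(270+232/8,150+398/8); hb=(270+222/8,150+508/8)
z=.09+.004+.038
print('ha',ha,r(dep(c,d,*ha)),r(atz(c,*ha,z)),'hb',hb,r(dep(c,d,*hb)),r(atz(c,*hb,z)))
# box rim corners
for n,p in dict(tl=(118,92),tr=(650,135),bl=(90,440),br=(618,490)).items(): print(n,r(atz(c,270+p[0]/8,150+p[1]/8,.09)))
# card
for n,p in dict(l=(192,140),r=(612,205)).items(): print(n,r(atz(c,375+p[0]/10,140+p[1]/10,.11)))
for n,p in dict(l=(118,60),r=(178,185)).items(): print('scene card',n,r(atz(cs,240+p[0]/6,160+p[1]/6,.11)))
# foot corners
for n,p in dict(tl=(122,65),tr=(565,130),br=(530,365),bl=(85,305)).items(): print('foot',n,r(atz(c,375+p[0]/10,140+p[1]/10,.026)))
E
```

```text
lugs@z.186 [0.5167, 0.2383, 0.186] [0.4771, 0.2412, 0.186]
tab dep [0.4925, 0.1892, 0.1956] leaf [0.4952, 0.2238, 0.1917] [0.5005, 0.2438, 0.062]
lid right edge @.195 [0.665, 0.2246, 0.195] [0.3346, 0.2503, 0.195]
tab scene dep [0.5211, 0.5102, 0.1382]
tri tab [0.4434, 0.3638, -0.1649]
ha (299.0, 199.75) [0.4804, -0.0305, 0.1373] [0.4806, -0.0302, 0.132] hb (297.75, 213.5) [0.4459, -0.0267, 0.1352] [0.4459, -0.0266, 0.132]
tl [0.5839, 0.0078, 0.09]
tr [0.5667, -0.1675, 0.09]
bl [0.4691, 0.0185, 0.09]
br [0.4499, -0.1548, 0.09]
l [0.5962, -0.2779, 0.11]
r [0.5775, -0.3865, 0.11]
scene card l [0.5799, -0.3776, 0.11]
scene card r [0.6034, -0.2589, 0.11]
foot tl [0.6296, -0.2746, 0.026]
foot tr [0.6095, -0.3982, 0.026]
foot br [0.5437, -0.3866, 0.026]
foot bl [0.5624, -0.2627, 0.026]
```

```bash
python3 - <<'E'
from h import *
c=get_calibration('wrist'); o=arm.get_obs(); R0=Ro.from_euler('xyz',o['eef_rot'])
C=-np.array(c['R']).T@c['t']
print('cam in tool',R0.inv().apply(C-o['ee_pos']),'axes in tool',np.round((R0.inv()*Ro.from_matrix(np.array(c['R']).T)).as_matrix(),3), c['K'][0][0])
print('fingers px',proj(c,o['ee_pos']))
Rt=Ro.from_euler('xyz',[-np.pi/2,0,-.078])
print(rel([.255,.57,.36]), rel([.492,.17,.36],Rt))
# tilted
th=.75; Rz=Ro.from_euler('z',-.078); 
Rt2=Rz*Ro.from_euler('x',-np.pi/2+th)
print(Rt2.as_matrix()[:,1])
E
```

```text
cam in tool [-0.00071486 -0.13450201  0.0673262 ] axes in tool [[ 1.    -0.001  0.   ]
 [-0.001 -0.265  0.964]
 [-0.    -0.964 -0.265]] 306.32988697699284
fingers px [[321.54615507 262.62602978]]
(array([ -0.02, -12.15,   0.  ]), array([0., 0., 0.])) (array([-26.85, -12.11, -37.97]), array([ 8.000e-04,  1.228e+00, -1.600e-03]))
[ 0.05311393  0.67956627 -0.73168887]
```

Emit:
arm_command:
  rows:
    - [0,-6,0,0,0.15,0,-1]
    - [-1,-12,-1.5,0,0.3,0,-1]
    - [-4,-12,-6,0,0.48,0,-1]
    - [-7.5,-12,-10.5,0,0.66,0,-1]
    - [-11,-12,-15.5,0,0.84,0,-1]
  newtons: 40

```text
t: 0.78
ee_pos: [0.352, 0.4053, 0.3592]
eef_rot: [-1.571, -0.0, 0.305]
contact_force: [1.1, -0.3, -0.0]
width: 0.0002
```

```bash
python3 - <<'E'
from h import *
st()
Rt=Ro.from_euler('xyz',[-np.pi/2,0,-.078])
print(rel([.492,.17,.36],Rt))
E
```

```text
{'t': 0.775, 'q': [0.6474, 0.2837, 1.4902, -0.0002, 1.3677, 0.3421], 'ee_pos': [0.352, 0.4053, 0.3592], 'eef_rot': [-1.5709, -0.0001, 0.3053], 'contact_force': [1.1212, -0.2952, -0.0459], 'wrist_torque': [-0.0146, -0.0436, 0.0375], 'width': 0.0002}
(array([  6.28,  -0.07, -26.65]), array([1.000e-04, 3.833e-01, 1.000e-04]))
```

Emit:
arm_command:
  rows:
    - [1.5,0,-6,0,0.1,0,-1]
    - [3,0,-12,0,0.2,0,-1]
    - [4.5,0,-18,0,0.3,0,-1]
    - [6,0,-24,0,0.383,0,-1]
    - [6.3,0,-27.5,0,0.383,0,-1]

```text
t: 1.4
ee_pos: [0.4971, 0.1614, 0.359]
eef_rot: [-1.571, -0.0, -0.076]
contact_force: [0.4, -0.5, 0.1]
width: -0.0003
```

```bash
python3 - <<'E'
from h import *
st(); snap('wrist','w1')
E
```

```text
{'t': 1.4, 'q': [0.1002, 0.2617, 1.5226, -0.0004, 1.3573, 0.1764], 'ee_pos': [0.4971, 0.1614, 0.359], 'eef_rot': [-1.5712, -0.0001, -0.0762], 'contact_force': [0.4446, -0.4875, 0.149], 'wrist_torque': [0.0264, -0.0106, 0.0255], 'width': -0.0003}
```

View pics/w1.png

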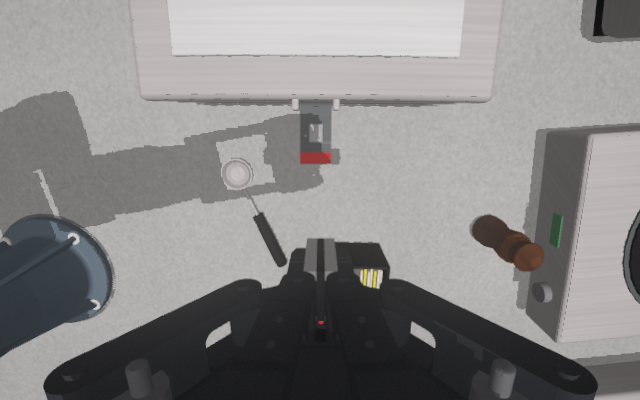

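The hasp is clear here: hinge lugs at (296,104) and (336,103), slotted leaf at x≈316, and red tab at (316,158).

```bash
python3 - <<'E'
from h import *
crop('w1',280,85,360,175,8,'c6')
im,d,c=load('w1'); r=lambda a:np.round(a,4).tolist()
for p in [(316,155),(316,158),(316,161),(308,115),(325,115),(308,145),(326,145),(296,104),(336,103)]: print(p,r(dep(c,d,*p,w=0)))
print(r(atz(c,145,98,.195)),r(atz(c,490,100,.195)))
E
```

```text
(316, 155) [0.4951, 0.1933, 0.1937]
(316, 158) [0.4949, 0.1905, 0.1942]
(316, 161) [0.4948, 0.1881, 0.1985]
(308, 115) [0.4905, 0.2314, 0.1921]
(325, 115) [0.5066, 0.2302, 0.191]
(308, 145) [0.4881, 0.2035, 0.1932]
(326, 145) [0.5055, 0.202, 0.1914]
(296, 104) [0.4801, 0.2423, 0.191]
(336, 103) [0.5177, 0.2403, 0.193]
[0.3397, 0.2593, 0.195] [0.662, 0.2327, 0.195]
```

View pics/c6.png

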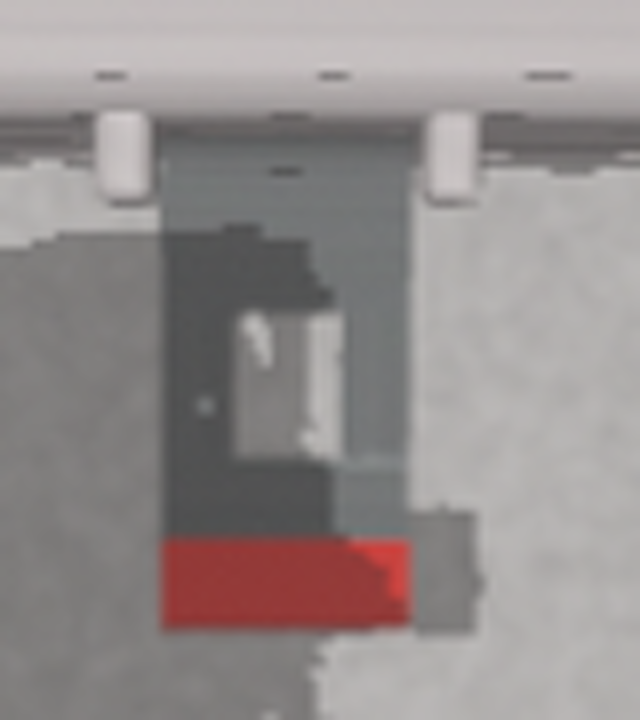

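```bash
cat >> h.py <<'E'
H=np.array([.4985,.240,.186]); RZ=Ro.from_euler('z',-.08); TH=np.pi/4; RT=RZ*Ro.from_euler('x',-np.pi/2+TH)
def hp(y,z): return H+RZ.apply([0,y/1000,z/1000])
E
python3 - <<'E'
from h import *
print(rel(hp(-44,45),RT))
o=hp(-44,45)
for p in [(-43.9,17.5),(-41.9,-.8),(-33.2,-16.2),(-33,-27.8),(-27.8,-39.7),(-17.5,-45.1)]: print(RT.inv().apply(hp(*p)-o)*100)
E
```

```text
(array([-0.65, 12.77,  3.78]), array([7.893e-01, 2.700e-03, 4.000e-04]))
[ 3.42365026e-15  1.95161472e+00 -1.93747258e+00]
[ 3.72297488e-15  3.38704148e+00 -3.09005663e+00]
[ 5.58334333e-16  5.09116882e+00 -3.56381818e+00]
[ 1.64865712e-15  5.92555483e+00 -4.36991991e+00]
[ 3.71802324e-15  7.13470742e+00 -4.84368145e+00]
[-1.55765359e-15  8.24486507e+00 -4.49719913e+00]
```

Emit:
arm_command:
  rows:
    - [-0.2,2,1,0.18,0,0,-1]
    - [-0.4,4,2,0.36,0,0,-1]
    - [-0.6,6,3,0.54,0,0,-1]
    - [-0.65,9,3.5,0.7,0,0,-1]
    - [-0.65,12,3.8,0.788,0.003,0,-1]

```text
t: 2.08
ee_pos: [0.492, 0.2018, 0.2384]
eef_rot: [-0.78, 0.001, -0.078]
contact_force: [0.8, 1.0, -0.2]
width: -0.0007
```

```bash
python3 - <<'E'
from h import *
st(); print(rel(hp(-44,45),RT)); snap('wrist','w2')
E
```

```text
{'t': 2.075, 'q': [-0.241, 0.4694, 1.8844, 0.8794, 1.1441, -0.6934], 'ee_pos': [0.492, 0.2018, 0.2384], 'eef_rot': [-0.7801, 0.001, -0.078], 'contact_force': [0.8141, 1.0007, -0.1882], 'wrist_torque': [-0.3956, 0.0549, 0.058], 'width': -0.0007}
(array([ 0.34,  0.13, -0.91]), array([-0.0053,  0.0007, -0.0022]))
```

View pics/w2.png

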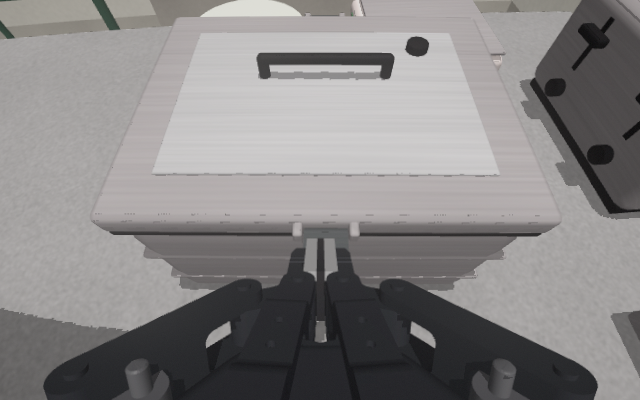

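Emit:
arm_command:
  rows:
    - [0.34,0.6,-1.4,0,0,0,-1]
    - [0.34,1.4,-2.3,0,0,0,-1]
    - [0.34,2.1,-2.85,0,0,0,-1]
    - [0.34,2.8,-3.45,0,0,0,-1]
    - [0.34,3.5,-4.0,0,0,0,-1]

```text
t: 2.75
ee_pos: [0.4953, 0.1992, 0.1863]
eef_rot: [-0.783, -0.0, -0.075]
contact_force: [0.7, 0.9, 0.6]
width: -0.0002
```

```bash
python3 - <<'E'
from h import *
st(); print(rel(hp(-41.9,-.8),RT)); snap('wrist','w3');
o=arm.get_obs(); print(RZ.inv().apply(o['ee_pos']-H)*1000)
for p in [(-33.2,-16.2),(-33,-27.8),(-27.8,-39.7),(-17.5,-45.1)]: print(rel(hp(*p),RT)[0])
E
```

```text
{'t': 2.75, 'q': [-0.2436, 0.5695, 1.9126, 0.9259, 1.0649, -0.8088], 'ee_pos': [0.4953, 0.1992, 0.1863], 'eef_rot': [-0.7827, -0.0003, -0.0752], 'contact_force': [0.7038, 0.8618, 0.5896], 'wrist_torque': [-0.1923, 0.0055, 0.0378], 'width': -0.0002}
(array([-0.01,  0.01, -0.15]), array([-0.0027,  0.0035, -0.0032]))
[ -0.43124879 -40.98394805  -0.73607728]
[ 0.05  1.64 -0.55]
[ 0.05  2.47 -1.35]
[ 0.06  3.68 -1.83]
[ 0.06  4.79 -1.49]
```

View pics/w3.png

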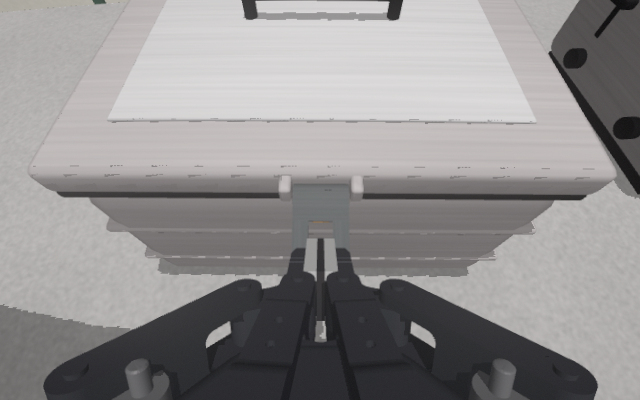

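The leaf is turning down under the fingertips: it now shows from (320,190) to (320,240), with the slot in the middle. I'll carry on along the arc.

Emit:
arm_command:
  rows:
    - [0.05,0.8,-0.3,0,0,0,-1]
    - [0.05,1.6,-0.55,0,0,0,-1]
    - [0.05,2.1,-0.95,0,0,0,-1]
    - [0.05,2.5,-1.35,0,0,0,-1]
    - [0.05,2.5,-1.35,0,0,0,-1]

```text
t: 3.42
ee_pos: [0.4961, 0.2068, 0.1584]
eef_rot: [-0.783, 0.002, -0.076]
contact_force: [-0.8, 0.2, -0.6]
width: 0.0001
```

```bash
python3 - <<'E'
from h import *
st(); snap('wrist','w4');
for p in [(-33.2,-16.2),(-33,-27.8),(-27.8,-39.7),(-17.5,-45.1)]: print(rel(hp(*p),RT)[0])
crop('w4',220,130,420,290,4,'c7')
E
```

```text
{'t': 3.425, 'q': [-0.2271, 0.6254, 1.9245, 0.9668, 1.0175, -0.8634], 'ee_pos': [0.4961, 0.2068, 0.1584], 'eef_rot': [-0.7834, 0.0018, -0.0759], 'contact_force': [-0.8352, 0.2384, -0.5937], 'wrist_torque': [-0.3647, 0.0031, 0.0201], 'width': 0.0001}
[-0.04 -0.78  0.8 ]
[-0.03  0.06 -0.01]
[-0.03  1.26 -0.49]
[-0.03  2.37 -0.14]
```

View pics/c7.png

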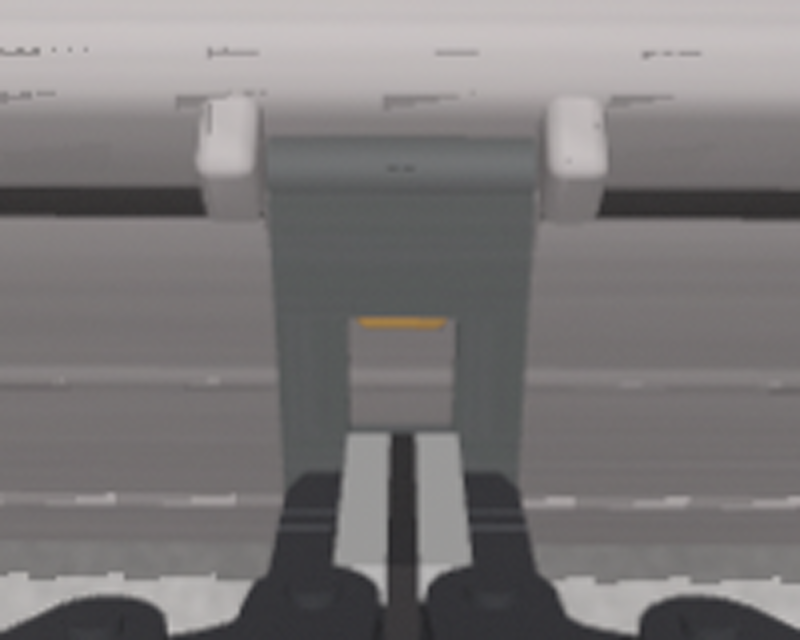

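The leaf is well down, with the brass staple coming into the top of the slot at c7 (400,322). The tips are below the slot. Continuing to shut.

Emit:
arm_command:
  rows:
    - [0,0.6,-0.25,0,0,0,-1]
    - [0,1.25,-0.5,0,0,0,-1]
    - [0,1.65,-0.35,0,0,0,-1]
    - [0,2.0,-0.25,0,0,0,-1]
    - [0,2.2,-0.2,0,0,0,-1]

```text
t: 4.1
ee_pos: [0.4971, 0.2215, 0.1421]
eef_rot: [-0.783, 0.001, -0.075]
contact_force: [-0.3, -0.7, 2.5]
width: 0.0001
```

```bash
python3 - <<'E'
from h import *
st(); snap('wrist','w5');
for p in [(-17.5,-45.1)]: print(rel(hp(*p),RT)[0])
crop('w5',220,110,420,270,4,'c8')
E
```

```text
{'t': 4.1, 'q': [-0.1964, 0.6597, 1.9281, 1.0076, 0.9834, -0.8912], 'ee_pos': [0.4971, 0.2215, 0.1421], 'eef_rot': [-0.7825, 0.0012, -0.0753], 'contact_force': [-0.2824, -0.6843, 2.464], 'wrist_torque': [-0.3181, 0.0035, -0.0275], 'width': 0.0001}
[-0.    0.15 -0.01]
```

View pics/c8.png

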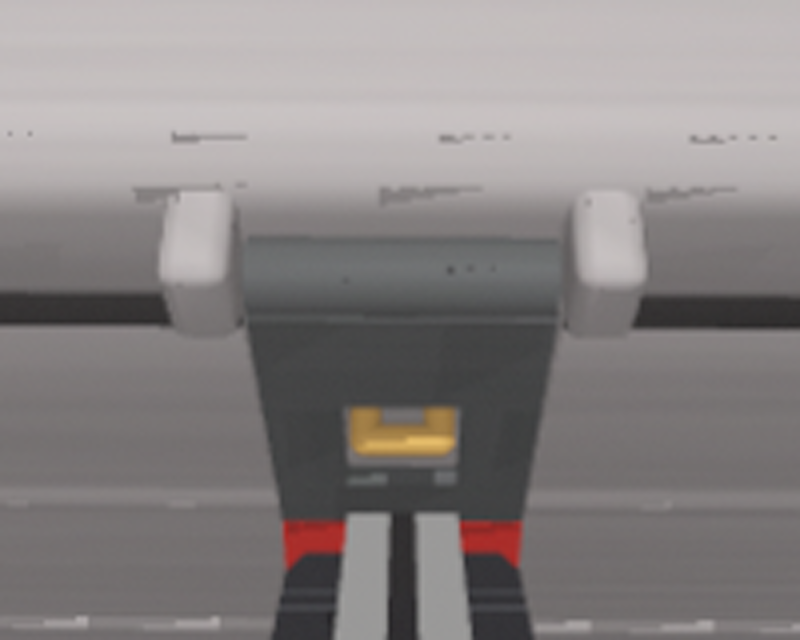

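Emit:
arm_command:
  rows:
    - [0,0.05,0.02,0,0,0,-1]
    - [0,0.1,0.05,0,0,0,-1]
    - [0,0.13,0.09,0,0,0,-1]
    - [0,0.16,0.13,0,0,0,-1]
    - [0,0.16,0.13,0,0,0,-1]

```text
t: 4.78
ee_pos: [0.4973, 0.2231, 0.1419]
eef_rot: [-0.783, 0.001, -0.076]
contact_force: [-0.4, -1.1, 0.3]
width: 0.0002
```

```bash
python3 - <<'E'
from h import *
st(); snap('wrist','w6'); o=arm.get_obs(); print(RZ.inv().apply(o['ee_pos']-H)*1000,RZ.inv().apply(o['contact_force']))
im,d,c=load('w6')
for p in [(270,190),(285,190),(355,190)]: pass
crop('w6',220,110,420,270,4,'c9')
E
```

```text
{'t': 4.775, 'q': [-0.1926, 0.6601, 1.9277, 1.0099, 0.9812, -0.8898], 'ee_pos': [0.4973, 0.2231, 0.1419], 'eef_rot': [-0.783, 0.0012, -0.0756], 'contact_force': [-0.4158, -1.0619, 0.2947], 'wrist_torque': [-0.3879, 0.0665, 0.0249], 'width': 0.0002}
[  0.08851654 -16.93637621 -44.16661728] [-1.34025479 -0.55486679  0.79124877]
```

View pics/c9.png

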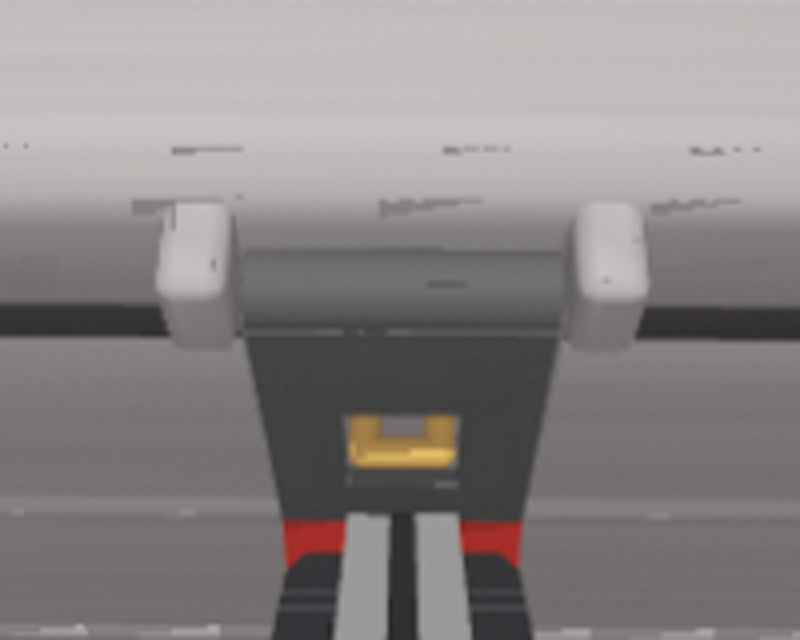

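Emit:
arm_command:
  rows:
    - [0,0.04,0.04,0,0,0,-1]
    - [0,0.08,0.08,0,0,0,-1]
    - [0,0.12,0.12,0,0,0,-1]
    - [0,0.16,0.16,0,0,0,-1]
    - [0,0.2,0.2,0,0,0,-1]

```text
t: 5.45
ee_pos: [0.4976, 0.2247, 0.1417]
eef_rot: [-0.785, 0.0, -0.075]
contact_force: [-3.4, -11.6, 4.0]
width: -0.0004
```

```bash
python3 - <<'E'
from h import *
st(); snap('wrist','w7'); o=arm.get_obs(); print(RZ.inv().apply(o['ee_pos']-H)*1000,RZ.inv().apply(o['contact_force']))
crop('w7',220,110,420,270,4,'c10')
E
```

```text
{'t': 5.45, 'q': [-0.1882, 0.6596, 1.9269, 1.011, 0.9778, -0.8871], 'ee_pos': [0.4976, 0.2247, 0.1417], 'eef_rot': [-0.7853, 0.0001, -0.0754], 'contact_force': [-3.4385, -11.5995, 4.0393], 'wrist_torque': [-1.0473, 0.4102, 0.3193], 'width': -0.0004}
[  0.31492213 -15.34225952 -44.24091565] [-2.63815782 -9.76829365  3.81138431]
```

View pics/c10.png

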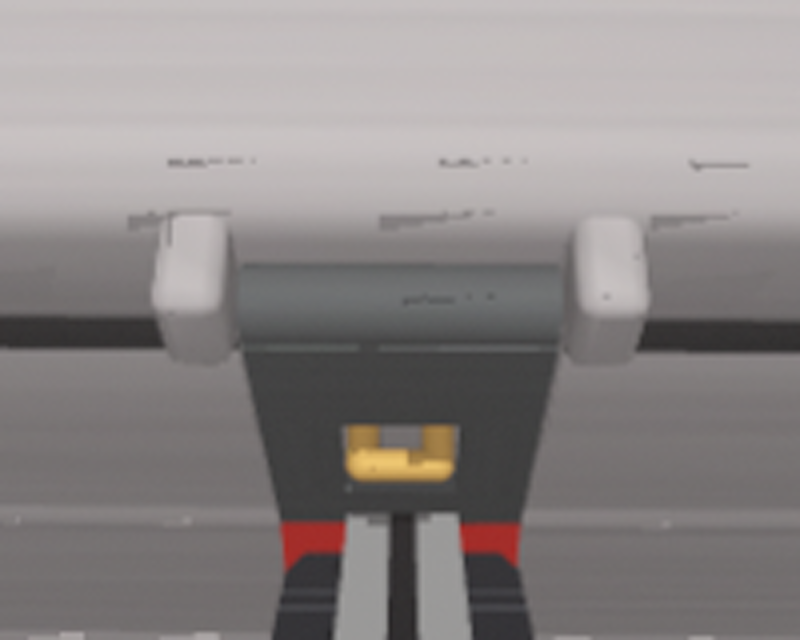

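It hit a firm stop at about 10 N with the staple right through the slot. I'll back off and check the leaf angle.

Emit:
arm_command:
  rows:
    - [0,-1,-1,0,0,0,-1]
    - [0,-3,-3,0,0,0,-1]
    - [0,-6,-4.5,0,0,0,-1]
    - [0,-10,-5,0,0,0,-1]
    - [0,-14,-5,0,0,0,-1]

```text
t: 6.12
ee_pos: [0.4873, 0.0904, 0.2057]
eef_rot: [-0.782, 0.002, -0.077]
contact_force: [0.3, -0.4, 0.2]
width: -0.0001
```

```bash
python3 - <<'E'
from h import *
st(); snap('wrist','w8')
crop('w8',220,60,420,220,4,'c11')
E
```

```text
{'t': 6.125, 'q': [-0.4673, 0.5377, 1.8863, 0.776, 1.2108, -0.861], 'ee_pos': [0.4873, 0.0904, 0.2057], 'eef_rot': [-0.782, 0.0024, -0.0769], 'contact_force': [0.3407, -0.4346, 0.2468], 'wrist_torque': [-0.3795, 0.0432, 0.0002], 'width': -0.0001}
```

View pics/w8.png

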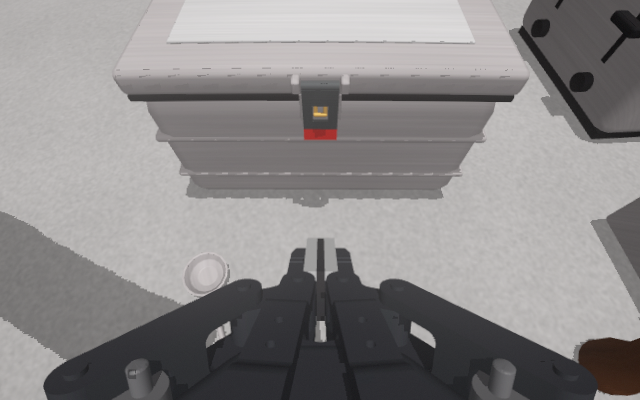

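View pics/c11.png

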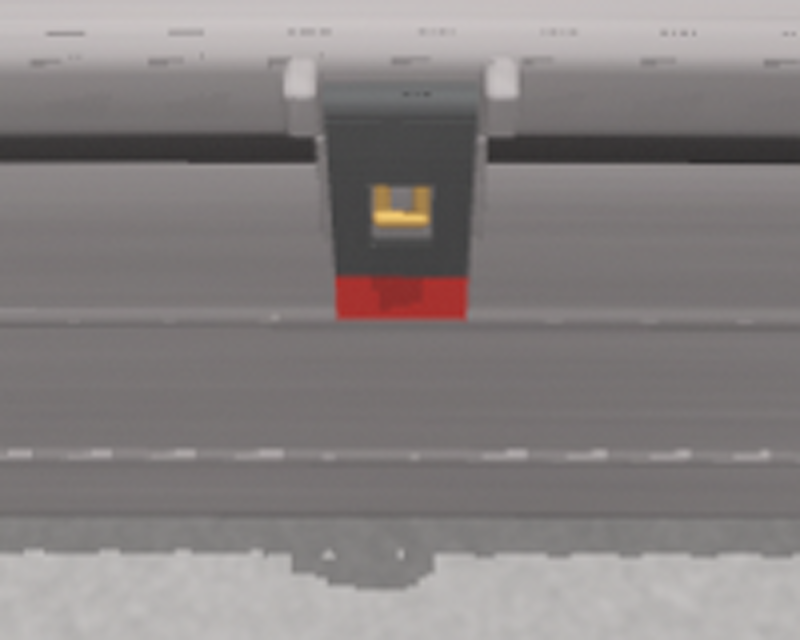

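```bash
python3 - <<'E'
from h import *
im,d,c=load('w8')
for v in (88,92,96,100,120,124,127,130,133,136):
    a=[RZ.inv().apply(dep(c,d,u,v,0)-H)*1000 for u in (307,334)]
    b=RZ.inv().apply(dep(c,d,280,v,0)-H)*1000
    print(v,np.round(a,1).tolist(),b.round(1))
E
```

```text
88 [[-10.1, -5.1, 1.5], [10.8, -3.8, 0.4]] [-32.6   4.9  -6.7]
92 [[-10.3, -4.5, -2.9], [11.0, -4.3, -3.1]] [-33.4   6.8 -12.4]
96 [[-10.5, -3.7, -7.5], [11.1, -5.1, -6.3]] [-33.9   6.7 -16.6]
100 [[-10.6, -3.9, -11.5], [11.2, -4.7, -10.7]] [-34.4   7.1 -21.2]
120 [[-11.5, -3.9, -33.8], [12.0, -4.6, -33.1]] [-37.2   7.6 -45.3]
124 [[-11.6, -4.6, -37.9], [12.2, -5.2, -37.3]] [-37.8   7.5 -50.4]
127 [[-11.7, -5.3, -40.9], [12.4, -4.4, -41.9]] [-38.3   7.5 -54.4]
130 [[-11.9, -4.9, -45.2], [12.4, -5.5, -44.6]] [-38.8   8.  -59. ]
133 [[-12.0, -5.8, -48.2], [12.6, -5.9, -48.1]] [-39.3   7.9 -63.1]
136 [[-12.0, -7.5, -50.3], [12.6, -7.3, -50.5]] [-39.6   7.  -66.4]
```

The leaf's outer face reads −4 to −5 mm over its whole length, so it's vertical and fully shut with the staple through. Next is a look down on the red clip.

```bash
python3 - <<'E'
from h import *
Rt=Ro.from_euler('xyz',[-np.pi/2,0,-.104])
print(rel([.463,-.02,.28],Rt))
E
```

```text
(array([ -1.79, -12.79,  -2.63]), array([-0.7858,  0.0252, -0.005 ]))
```

Emit:
arm_command:
  rows:
    - [-0.2,-2.5,1,-0.15,0,0,0.2]
    - [-0.5,-5.5,0.5,-0.33,0.005,0,0.2]
    - [-0.9,-8.5,-0.5,-0.5,0.01,0,0.2]
    - [-1.4,-11.5,-1.8,-0.66,0.02,0,0.2]
    - [-1.8,-12.8,-2.6,-0.786,0.025,-0.005,0.2]

```text
t: 6.8
ee_pos: [0.4617, -0.0165, 0.2784]
eef_rot: [-1.573, 0.003, -0.101]
contact_force: [0.2, 0.1, -0.2]
width: 0.0512
```

```bash
python3 - <<'E'
from h import *
st(); snap('wrist','w9')
E
```

```text
{'t': 6.8, 'q': [-0.2766, 0.2561, 1.774, -0.0031, 1.1141, -0.1743], 'ee_pos': [0.4617, -0.0165, 0.2784], 'eef_rot': [-1.5731, 0.0031, -0.1009], 'contact_force': [0.1821, 0.1011, -0.2079], 'wrist_torque': [0.0145, -0.0293, -0.0217], 'width': 0.0512}
```

View pics/w9.png

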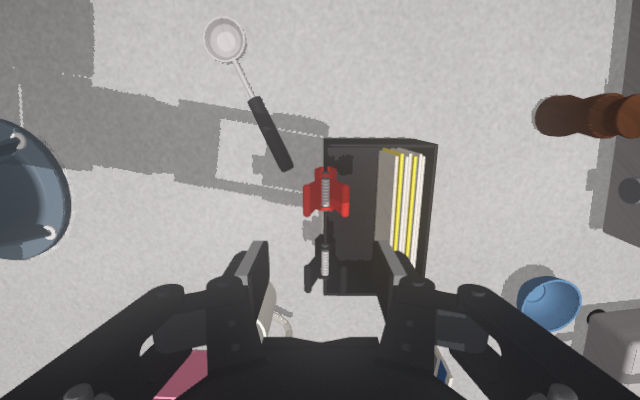

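The red clip is at about (326,193) with its coil at (325,192), on the near rim toward +y. The black clip is at (322,268), near the gripper in the picture. Enlarging to confirm and measure.

```bash
python3 - <<'E'
from h import *
crop('w9',290,150,370,230,8,'c12')
E
```

```text
(no output)
```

View pics/c12.png

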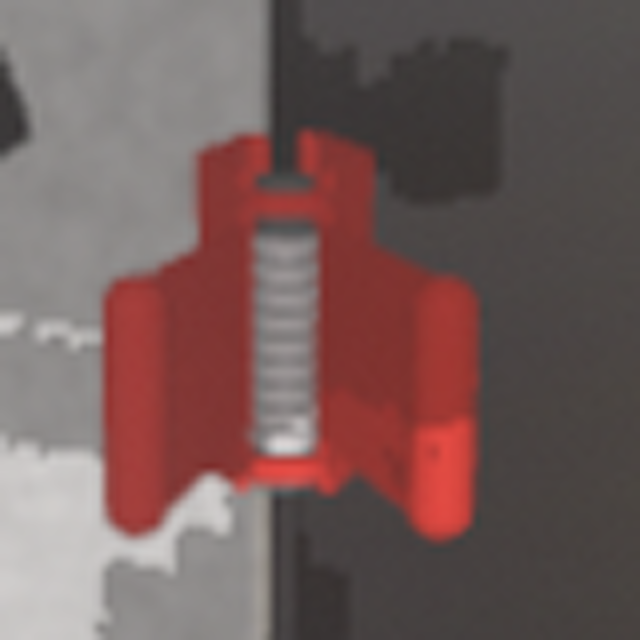

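This confirms it: red handles, a silver coil and a grey gap between the handles. The bar centres are at (306.9,200.8) and (345.6,201.1).

```bash
python3 - <<'E'
from h import *
im,d,c=load('w9'); r=lambda a:np.round(a,4)
P=[(306.9,200.8),(345.6,201.1)]
L=[atz(c,*p,.1345) for p in P]; print(r(L),r((L[0]+L[1])/2),np.linalg.norm(L[0]-L[1]))
print([r(dep(c,d,*p,w=1)) for p in P])
# bar ends
for a,b in [((306.9,184.8),(306.9,217)),((345.9,184.8),(345.2,217.5))]:
    A=atz(c,*a,.1345);B=atz(c,*b,.1345); print(r(A),r(B),np.linalg.norm(A-B),'yaw',np.arctan2(-(A-B)[0],(A-B)[1]))
# coil
A=atz(c,325.9,177,.096);B=atz(c,325.5,207,.096);print('coil',r(A),r(B),r((A+B)/2),np.arctan2(-(A-B)[0],(A-B)[1]))
# rim outer edge line
A=atz(c,324,152,.09);B=atz(c,324,294,.09);print('rim',r(A),r(B),np.linalg.norm(A-B),np.arctan2(-(A-B)[0],(A-B)[1]))
# far edge of box
A=atz(c,437,146,.09);print(r(A), r(dep(c,d,322,250)))
# rim depth
E
```

```text
[[ 0.4476 -0.0242  0.1345]
 [ 0.4838 -0.0281  0.1345]] [ 0.4657 -0.0262  0.1345] 0.03644174218155911
[array([ 0.4478, -0.0235,  0.1371]), array([ 0.4837, -0.0275,  0.1368])]
[ 0.4493 -0.0089  0.1345] [ 0.4458 -0.0401  0.1345] 0.03144403286611451 yaw -0.11299494659808378
[ 0.4853 -0.0125  0.1345] [ 0.4821 -0.0443  0.1345] 0.031937549472357676 yaw -0.09996455057987194
coil [ 0.4674 -0.0107  0.096 ] [ 0.4638 -0.0433  0.096 ] [ 0.4656 -0.027   0.096 ] -0.10961152404280086
rim [0.468  0.0148 0.09  ] [ 0.4515 -0.1529  0.09  ] 0.16850886948250726 -0.09803100042622848
[0.5862 0.0093 0.09  ] [ 0.4551 -0.0923  0.0977]
```

```bash
python3 - <<'E'
from h import *
Rt=Ro.from_euler('xyz',[-np.pi/2,0,-.106])
print(rel([.4657,-.0262,.165],Rt),rel([.4657,-.0262,.121],Rt))
E
```

```text
(array([ 0.62, 11.34, -0.96]), array([ 0.0041,  0.0065, -0.0038])) (array([ 0.64, 15.74, -0.94]), array([ 0.0041,  0.0065, -0.0038]))
```

Emit:
arm_command:
  rows:
    - [0.6,3,-0.9,0.004,0.006,-0.004,0.6]
    - [0.62,6,-0.95,0.004,0.006,-0.004,0.6]
    - [0.62,9,-0.95,0.004,0.006,-0.004,0.6]
    - [0.62,11.3,-0.95,0.004,0.006,-0.004,0.6]
    - [0.62,11.3,-0.95,0.004,0.006,-0.004,0.6]

```text
t: 7.48
ee_pos: [0.4642, -0.0248, 0.1622]
eef_rot: [-1.562, 0.008, -0.107]
contact_force: [1.1, 0.3, 0.0]
width: 0.068
```

```bash
python3 - <<'E'
from h import *
st(); snap('wrist','w10'); crop('w10',200,200,450,350,3.2,'c13')
Rt=Ro.from_euler('xyz',[-np.pi/2,0,-.106])
print(rel([.4657,-.0262,.121],Rt))
E
```

```text
{'t': 7.475, 'q': [-0.2988, 0.4427, 1.8981, 0.0092, 0.81, -0.1984], 'ee_pos': [0.4642, -0.0248, 0.1622], 'eef_rot': [-1.5625, 0.0078, -0.1067], 'contact_force': [1.052, 0.3243, 0.0465], 'wrist_torque': [0.001, -0.0215, 0.0308], 'width': 0.068}
(array([ 0.07,  4.23, -0.13]), array([-0.0075, -0.0006, -0.0048]))
```

View pics/w10.png

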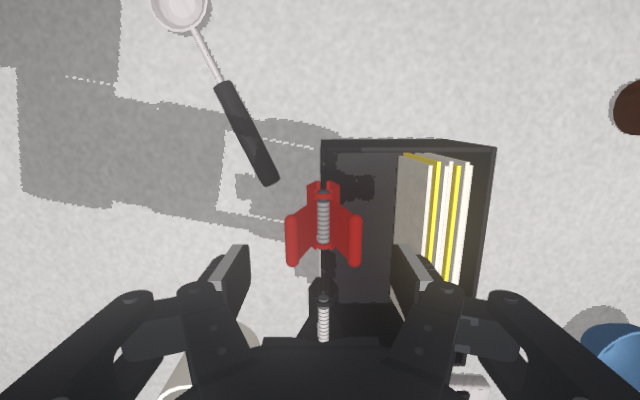

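The clip is centred between the open fingers (bars at about (292,240) and (355,240)), clear of the black clip. Checking the prediction before going down.

```bash
python3 - <<'E'
from h import *
im,d,c=load('w10'); print(proj(c,[[.4476,-.0242,.1345],[.4838,-.0281,.1345]]))
crop('w10',270,170,380,280,7,'c14')
E
```

```text
[[292.02698405 241.48853975]
 [355.93270411 241.67200903]]
```

View pics/c14.png

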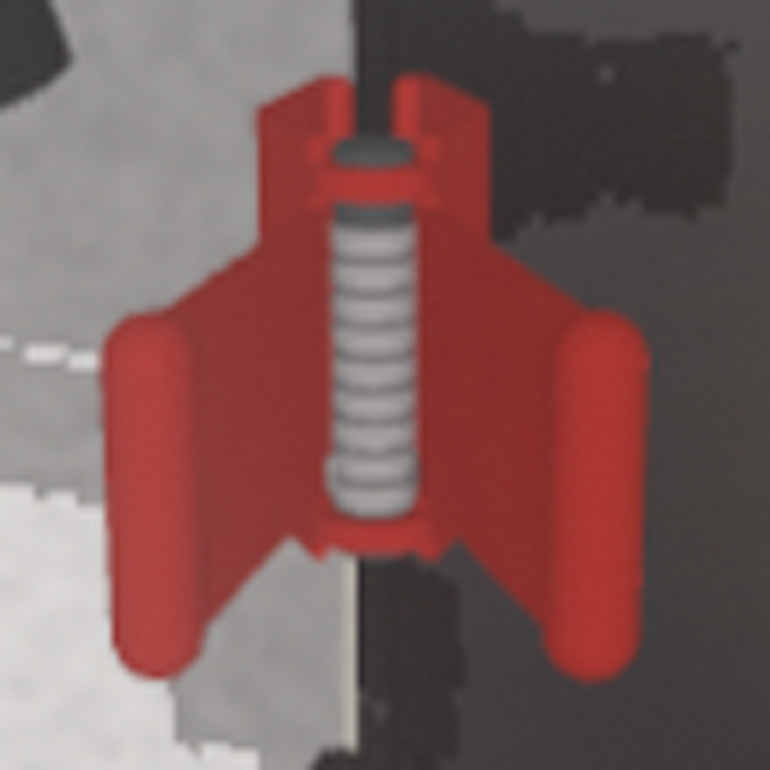

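Emit:
arm_command:
  rows:
    - [0.07,1.2,-0.13,-0.007,0,-0.005,0.6]
    - [0.07,2.4,-0.13,-0.007,0,-0.005,0.6]
    - [0.07,3.4,-0.13,-0.007,0,-0.005,0.6]
    - [0.07,4.2,-0.13,-0.007,0,-0.005,0.6]
    - [0.07,4.2,-0.13,-0.007,0,-0.005,0.6]
  newtons: 24

```text
t: 8.15
ee_pos: [0.4661, -0.0264, 0.1215]
eef_rot: [-1.572, -0.002, -0.106]
contact_force: [0.1, -0.3, -1.2]
width: 0.0686
```

```bash
python3 - <<'E'
from h import *
st(); snap('wrist','w11')
Rt=Ro.from_euler('xyz',[-np.pi/2,0,-.106])
print(rel([.4657,-.0262,.121],Rt))
E
```

```text
{'t': 8.15, 'q': [-0.2963, 0.5187, 1.9326, -0.0008, 0.6886, -0.1896], 'ee_pos': [0.4661, -0.0264, 0.1215], 'eef_rot': [-1.5716, -0.0016, -0.1061], 'contact_force': [0.0732, -0.2555, -1.2099], 'wrist_torque': [0.0665, 0.0145, -0.0024], 'width': 0.0686}
(array([-0.07,  0.08,  0.02]), array([ 0.001 , -0.0001,  0.0024]))
```

View pics/w11.png

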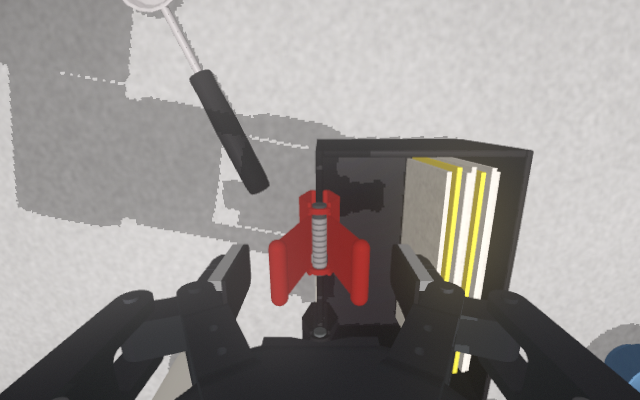

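The bars (280,272) and (360,272) are centred between the pads (about 235 and 405). Squeezing at 24 N.

Emit:
arm_command:
  rows:
    - [-0.03,0,0,0,0,0,-0.3]
    - [-0.03,0,0,0,0,0,-0.6]
    - [-0.03,0,0,0,0,0,-1]
    - [-0.03,0,0,0,0,0,-1]
    - [-0.03,0,0,0,0,0,-1]
  newtons: 24

```text
t: 8.82
ee_pos: [0.469, -0.0272, 0.1241]
eef_rot: [-1.573, -0.01, -0.106]
contact_force: [2.0, 0.3, 10.2]
width: 0.0209
```

```bash
python3 - <<'E'
from h import *
st(); snap('wrist','w12'); crop('w12',240,150,400,310,5,'c15')
E
```

```text
{'t': 8.825, 'q': [-0.2962, 0.5141, 1.9296, -0.0005, 0.6872, -0.1897], 'ee_pos': [0.469, -0.0272, 0.1241], 'eef_rot': [-1.5731, -0.0104, -0.1061], 'contact_force': [1.9768, 0.3132, 10.1746], 'wrist_torque': [0.0504, -0.1611, -0.0399], 'width': 0.0209}
```

View pics/c15.png

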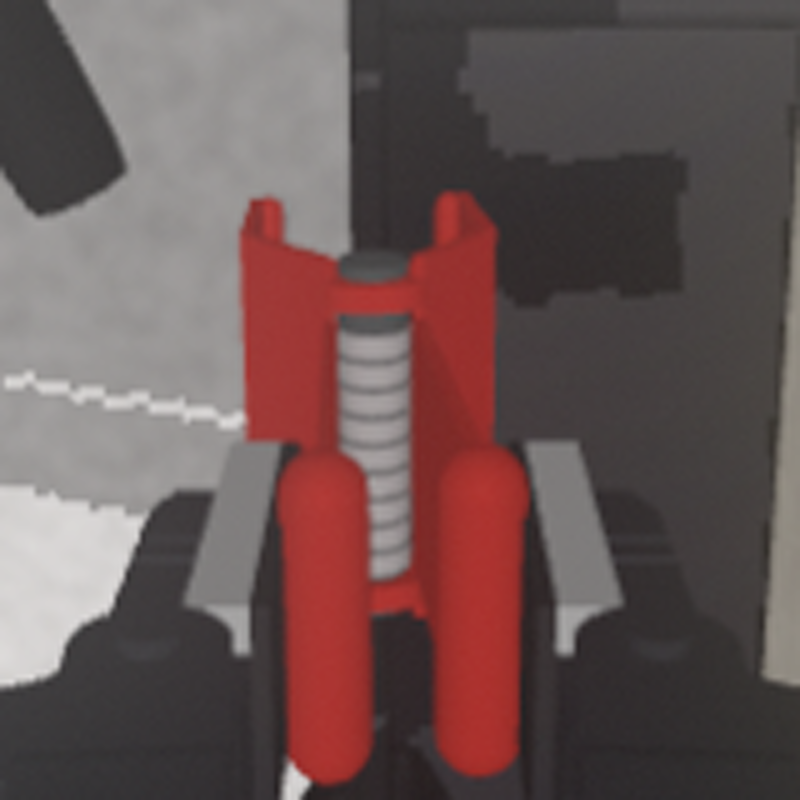

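It squeezed to 20.9 mm, so the jaws are fully open and clear of the rim on both sides. The pads swung down as they closed and press about 10 N on the rim, so I'll lift gently.

Emit:
arm_command:
  rows:
    - [0,-0.2,0,0,0,0,-1]
    - [0,-0.4,0,0,0,0,-1]
    - [0,-0.7,0,0,0,0,-1]
    - [0,-1.1,0,0,0,0,-1]
    - [0,-1.5,0,0,0,0,-1]

```text
t: 9.5
ee_pos: [0.466, -0.0264, 0.1372]
eef_rot: [-1.572, -0.003, -0.106]
contact_force: [0.0, -0.2, -0.9]
width: 0.0205
```

```bash
python3 - <<'E'
from h import *
st(); snap('wrist','w13'); crop('w13',240,150,400,310,5,'c16')
E
```

```text
{'t': 9.5, 'q': [-0.2964, 0.4881, 1.9218, -0.0009, 0.7289, -0.1896], 'ee_pos': [0.466, -0.0264, 0.1372], 'eef_rot': [-1.5719, -0.0027, -0.1061], 'contact_force': [0.0486, -0.2314, -0.9341], 'wrist_torque': [0.0077, -0.0253, 0.0184], 'width': 0.0205}
```

View pics/c16.png

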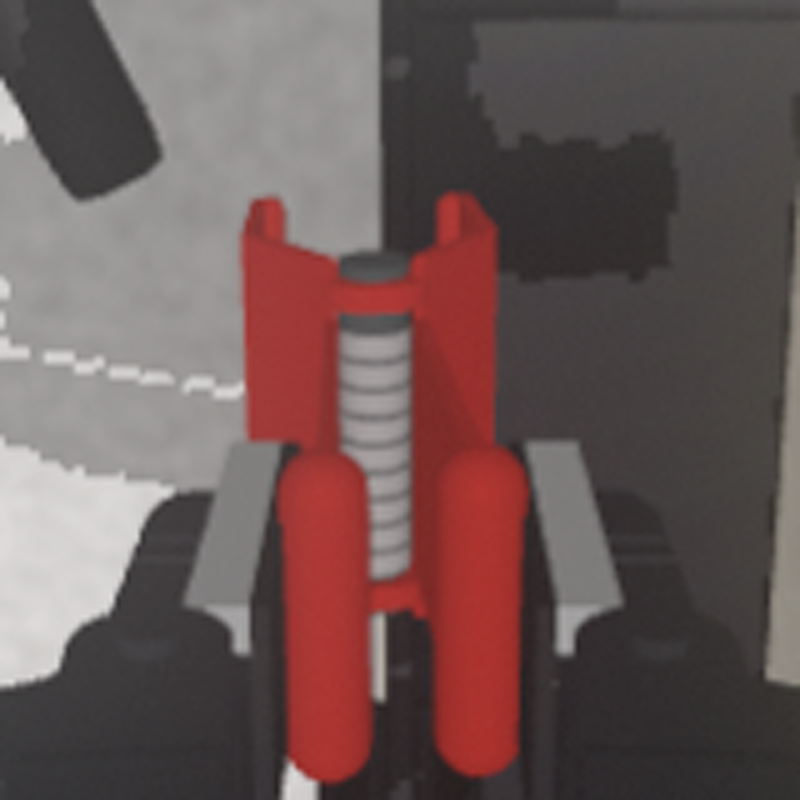

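The clip is off the rim and still wide open at 20.5 mm. It sits slightly tilted in the fingers: coil at c16 x≈375 against a bar midpoint of 404. I'll measure that tilt in the tool frame.

```bash
python3 - <<'E'
from h import *
im,d,c=load('w13'); o=arm.get_obs(); R0=Ro.from_euler('xyz',o['eef_rot'])
f=lambda u,v:np.round(R0.inv().apply(dep(c,d,240+u/5,150+v/5,0)-o['ee_pos'])*1000,1).tolist()
for n,p in dict(barL=[(322,480),(325,560),(328,640),(331,740)],barR=[(485,480),(483,560),(480,640),(477,740)],coil=[(376,340),(378,400),(384,460),(388,540)],lipL=[(266,208)],lipR=[(452,203)],jawL=[(290,260),(290,330),(290,400)],jawR=[(455,260),(455,330),(455,400)]).items():
    print(n,[f(*q) for q in p])
E
```

```text
barL [[-7.3, -15.6, 14.9], [-7.1, -16.2, 7.9], [-6.9, -16.9, 0.8], [-6.9, -15.7, -9.7]]
barR [[6.4, -14.7, 14.5], [6.3, -14.9, 7.3], [6.2, -15.0, -0.3], [6.0, -15.6, -9.8]]
coil [[-3.5, 26.8, 13.2], [-3.3, 25.5, 6.7], [-2.6, 26.5, -0.9], [-2.2, 27.0, -11.0]]
lipL [[-17.9, 55.3, 21.4]]
lipR [[5.8, 57.4, 21.6]]
jawL [[-13.2, 32.4, 20.9], [-13.3, 30.7, 13.1], [-13.5, 31.2, 4.5]]
jawR [[5.4, 33.4, 20.6], [5.4, 32.0, 12.7], [4.4, 2.1, 15.4]]
```

```bash
cat >> h.py <<'E'
def RC(yaw): return Ro.from_euler('xyz',[-np.pi/2,0,yaw])*Ro.from_rotvec([0,0,-.072])
E
python3 - <<'E'
from h import *
print(rel([.466,-.0264,.25]), rel([.587,-.38,.25],RC(-.17)))
E
```

```text
(array([ 1.000e-02, -1.124e+01, -1.000e-02]), array([0., 0., 0.])) (array([ 15.78, -11.14, -33.89]), array([-0.0011,  0.064 , -0.0683]))
```

Emit:
arm_command:
  rows:
    - [0,-2,0,0,0,0,-1]
    - [0,-5,0,0,0,0,-1]
    - [0,-8,0,0,0,0,-1]
    - [0,-11,0,0,0,0,-1]
    - [0,-11.3,0,0,0,0,-1]

```text
t: 10.18
ee_pos: [0.467, -0.0266, 0.2519]
eef_rot: [-1.573, -0.008, -0.106]
contact_force: [0.4, -0.4, -0.8]
width: 0.0202
```

```bash
python3 - <<'E'
from h import *
st();print(rel([.587,-.38,.25],RC(-.17)))
E
```

```text
{'t': 10.175, 'q': [-0.2961, 0.2958, 1.8037, -0.0007, 1.0339, -0.1898], 'ee_pos': [0.467, -0.0266, 0.2519], 'eef_rot': [-1.5729, -0.0079, -0.106], 'contact_force': [0.3539, -0.4447, -0.8063], 'wrist_torque': [-0.0396, 0.0095, 0.0516], 'width': 0.0202}
(array([ 15.67,   0.38, -33.87]), array([-0.0004,  0.064 , -0.064 ]))
```

Emit:
arm_command:
  rows:
    - [1.5,0.1,-3.5,0,0.01,-0.01,-1]
    - [4,0.1,-8.5,0,0.02,-0.025,-1]
    - [6.5,0.1,-14,0,0.035,-0.04,-1]
    - [9,0.1,-19.5,0,0.05,-0.055,-1]
    - [11.5,0.1,-25,0,0.06,-0.07,-1]

```text
t: 10.8
ee_pos: [0.5533, -0.2884, 0.2477]
eef_rot: [-1.568, -0.071, -0.167]
contact_force: [0.1, 1.1, -1.0]
width: 0.0204
```

```bash
python3 - <<'E'
from h import *
st();print(rel([.587,-.38,.25],RC(-.17)))
E
```

```text
{'t': 10.8, 'q': [-0.6768, 0.4916, 1.4768, 0.0413, 1.113, -0.5271], 'ee_pos': [0.5533, -0.2884, 0.2477], 'eef_rot': [-1.568, -0.071, -0.1669], 'contact_force': [0.1187, 1.0618, -1.0096], 'wrist_torque': [-0.0609, 0.0009, 0.0393], 'width': 0.0204}
(array([ 4.85,  0.09, -8.47]), array([-0.003 ,  0.0031, -0.001 ]))
```

Emit:
arm_command:
  rows:
    - [1.2,0,-2,0,0,0,-1]
    - [2.6,0,-4.5,0,0,0,-1]
    - [4,0,-7,0,0,0,-1]
    - [4.8,0,-8.5,-0.003,0.003,0,-1]
    - [4.8,0,-8.5,-0.003,0.003,0,-1]

```text
t: 11.42
ee_pos: [0.5865, -0.3792, 0.2516]
eef_rot: [-1.571, -0.071, -0.17]
contact_force: [-0.2, -0.2, -1.7]
width: 0.0203
```

```bash
python3 - <<'E'
from h import *
st();snap('wrist','w14')
E
```

```text
{'t': 11.425, 'q': [-0.7498, 0.5924, 1.2716, 0.0412, 1.2179, -0.5926], 'ee_pos': [0.5865, -0.3792, 0.2516], 'eef_rot': [-1.5713, -0.0713, -0.1703], 'contact_force': [-0.1952, -0.1635, -1.7307], 'wrist_torque': [0.0271, 0.0692, -0.0292], 'width': 0.0203}
```

View pics/w14.png

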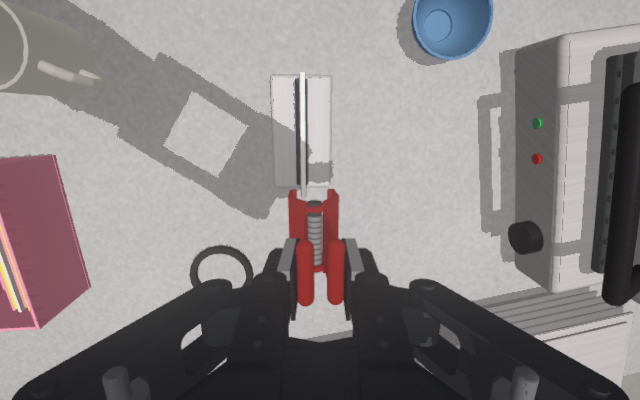

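The card's top edge shows from (303,73) down to the clip's lips at about (303,195). Its foot spans x from 272 to 330. Enlarging to measure.

```bash
python3 - <<'E'
from h import *
crop('w14',260,60,345,210,5,'c17')
E
```

```text
(no output)
```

View pics/c17.png

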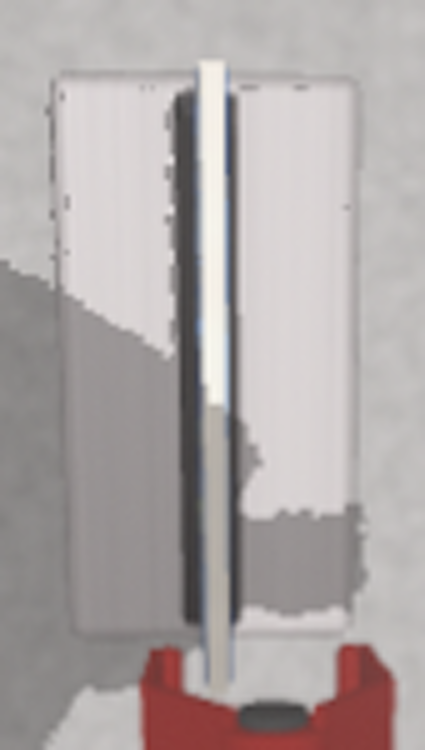

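```bash
python3 - <<'E'
from h import *
im,d,c=load('w14'); 
A=atz(c,302.3,72,.11);B=atz(c,303.7,197.6,.11); print(A,B,(A+B)/2,np.linalg.norm(A-B),'yaw',np.arctan2(-(A-B)[0],(A-B)[1]))
print(np.round([dep(c,d,302.3,v,0) for v in (80,110,150,190)],4))
# foot corners
F=[atz(c,260+u/5,60+v/5,.026) for u,v in [(58,75),(355,78),(350,628),(75,630)]]; F=np.array(F); print(F.mean(0), np.linalg.norm(F[0]-F[1]),np.linalg.norm(F[1]-F[2]),np.arctan2(-(F[0]-F[3])[0],(F[0]-F[3])[1]),np.arctan2(-(F[1]-F[2])[0],(F[1]-F[2])[1]))
# clip in tool frame now
o=arm.get_obs(); R0=Ro.from_euler('xyz',o['eef_rot'])
# world frame relative to TCP, card axes
Rz=Ro.from_euler('z',-.17)
crop('w14',240,170,400,330,5,'c18')
E
```

```text
[ 0.59895261 -0.27586982  0.11      ] [ 0.5801533  -0.38315971  0.11      ] [ 0.58955295 -0.32951477  0.11      ] 0.10892443592424585 yaw -0.17345887629432769
[[ 0.5978 -0.2821  0.1095]
 [ 0.5933 -0.3061  0.1095]
 [ 0.587  -0.3399  0.1099]
 [ 0.5802 -0.3758  0.11  ]]
[ 0.59002409 -0.32914736  0.026     ] 0.0651140960275879 0.12430943646649281 -0.17761812746301284 -0.17160916566385115
```

View pics/c18.png

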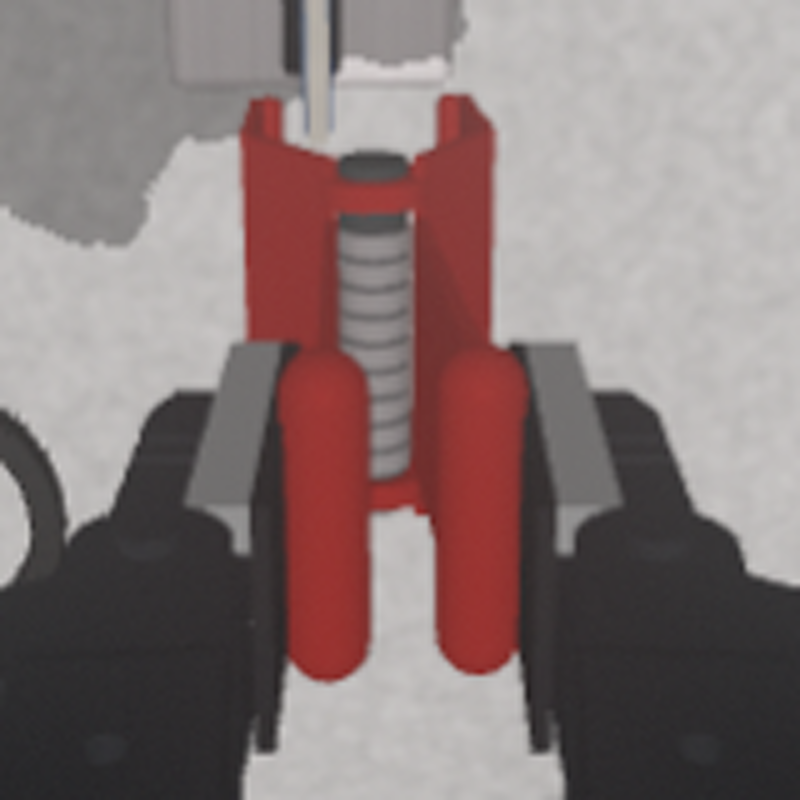

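```bash
python3 - <<'E'
from h import *
im,d,c=load('w14'); o=arm.get_obs(); p0=np.array(o['ee_pos']); Rz=Ro.from_euler('z',-.1735)
f=lambda u,v:Rz.inv().apply(dep(c,d,240+u/5,170+v/5,0)-p0)*1000
g=lambda u,v,z:Rz.inv().apply(atz(c,240+u/5,170+v/5,p0[2]+z/1000)-p0)*1000
for n,p in dict(barL=[(325,400),(327,460),(329,540),(331,640)],barR=[(485,400),(483,460),(480,540),(477,640)],coil=[(374,240),(378,300),(384,360),(388,440)],lipL=[(266,103),(262,103),(270,101)],lipR=[(452,99),(448,99),(456,99)],jL=[(285,160),(285,250),(285,320)],jR=[(460,160),(460,250),(460,320)]).items():
    a=np.array([f(*q) for q in p]); print(n,a.round(1).tolist(),np.median(a,0).round(1))
# outer edges at assumed heights
print('bars outer', g(281,500,-0+11.7)[0], g(524,500,11.7)[0], 'inner', g(366,500,11.7)[0], g(438,500,11.7)[0])
print('coil edges', g(340,300,-30.8)[0], g(411,300,-30.8)[0], 'y ends', g(374,165,-27)[1],g(390,480,-27)[1])
print('lips: outer', g(243,120,-57)[0], g(494,120,-57)[0],' lip curl', g(250,100,-59)[0],g(283,100,-59)[0],g(436,98,-59)[0],g(470,98,-59)[0])
print('bar y ends', g(325,348,11.7)[1], g(330,682,11.7)[1], g(480,348,11.7)[1],g(478,675,11.7)[1])
E
```

```text
barL [[-7.5, 12.2, 15.6], [-7.4, 6.7, 15.7], [-7.3, -0.7, 15.9], [-7.3, -10.3, 16.3]] [-7.4  3.  15.8]
barR [[5.9, 12.0, 16.1], [5.9, 6.2, 15.5], [5.8, -1.5, 15.4], [5.8, -12.0, 14.6]] [ 5.9  2.3 15.4]
coil [[-1.1, 12.1, -26.6], [-0.6, 5.0, -26.8], [-0.0, -1.9, -26.0], [0.4, -11.8, -26.1]] [ -0.3   1.6 -26.4]
lipL [[-13.2, 20.7, -57.0], [-13.7, 20.8, -56.9], [-12.7, 21.0, -56.9]] [-13.2  20.8 -56.9]
lipR [[10.7, 20.8, -57.5], [10.1, 21.0, -56.7], [11.3, 20.5, -58.5]] [ 10.7  20.8 -57.5]
jL [[-10.8, 19.9, -32.3], [-11.0, 9.2, -32.4], [-11.1, 0.5, -33.0]] [-11.    9.2 -32.4]
jR [[9.1, 19.3, -33.3], [9.3, 8.2, -34.3], [5.2, 14.2, 3.4]] [  9.1  14.2 -33.3]
bars outer -11.403960096052783 10.164366294409804 inner -3.920512681897289 2.46823389463333
coil edges -4.774231006146888 3.3709308827578544 y ends 20.64308017691738 -17.312426380411303
lips: outer -16.174172805594527 16.110018398377818  lip curl -15.280364874883901 -11.045967860897973 8.747387716792467 13.184307381993792
bar y ends 15.253338724746458 -17.639695772694722 14.897176248065897 -17.52215206629239
```

The clip is upright now: bars, coil and lips are centred at −0.75, −0.5 and −1.2 mm, with a lip gap of about 20 mm. The card middle is (0.5893,−0.3297), yaw −0.1735, and the measured length of 109 mm fits. I'll move over the card, still high.

```bash
python3 - <<'E'
from h import *
print(rel([.5904,-.3287,.205],RC(-.1735)))
E
```

```text
(array([-0.76,  4.64,  4.94]), array([-0.0004,  0.004 , -0.0011]))
```

Emit:
arm_command:
  rows:
    - [-0.2,0.5,1.5,0,0.004,0,-1]
    - [-0.4,1.5,3.2,0,0.004,0,-1]
    - [-0.6,3,4.6,0,0.004,0,-1]
    - [-0.76,4.6,4.94,0,0.004,0,-1]
    - [-0.76,4.6,4.94,0,0.004,0,-1]

```text
t: 12.1
ee_pos: [0.59, -0.3276, 0.2045]
eef_rot: [-1.57, -0.069, -0.172]
contact_force: [0.6, -0.5, -0.4]
width: 0.0204
```

```bash
python3 - <<'E'
from h import *
st();snap('wrist','w15'); crop('w15',240,100,400,310,3.5,'c19'); snap('scene','s2'); crop('s2',225,130,325,230,6,'c20');print(rel([.5904,-.3287,.205],RC(-.1735)))
E
```

```text
{'t': 12.1, 'q': [-0.6871, 0.608, 1.3841, 0.039, 1.0899, -0.5322], 'ee_pos': [0.59, -0.3276, 0.2045], 'eef_rot': [-1.5702, -0.0691, -0.1719], 'contact_force': [0.6294, -0.5415, -0.383], 'wrist_torque': [0.0216, 0.0053, -0.027], 'width': 0.0204}
(array([-0.09,  0.14,  0.07]), array([0.0016, 0.0005, 0.0011]))
```

View pics/c19.png

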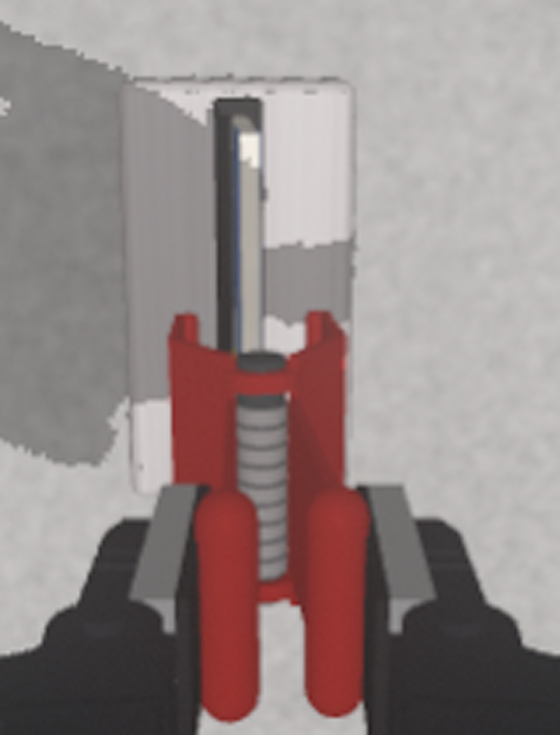

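View pics/c20.png

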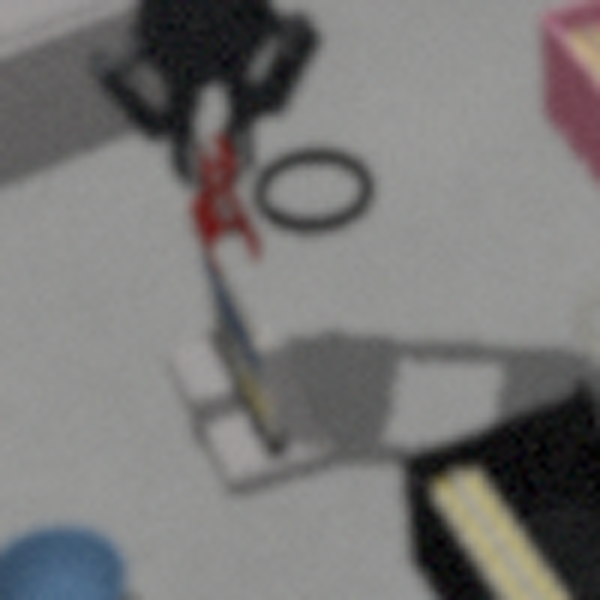

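```bash
python3 - <<'E'
from h import *
im,d,c=load('w15'); M=np.array([.5893,-.3297,.11]); Rz=Ro.from_euler('z',-.1735)
print(proj(c,[M+Rz.apply([0,.055,0]),M+Rz.apply([0,.03,0]),M+Rz.apply([-.002,.03,0]),M+Rz.apply([.002,.03,0])]))
crop('w15',290,120,340,210,8,'c21')
E
```

```text
[[311.34552861 137.50344897]
 [311.55336855 171.26023986]
 [308.9006103  171.288782  ]
 [314.20317266 171.23188305]]
```

View pics/c21.png

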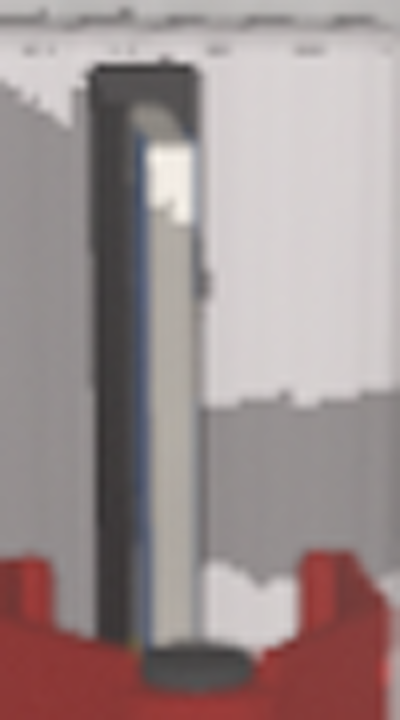

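The predicted card edge (308.9–314.2 at v=171, end at v=137.5) matches the picture (308.6–314.3, 137.5). Starting the descent.

```bash
python3 - <<'E'
from h import *
for z in (.205,.18,.153): print(rel([.5904,-.3287,z],RC(-.1735)))
E
```

```text
(array([-0.09,  0.14,  0.07]), array([0.0016, 0.0005, 0.0011]))
(array([-0.27,  2.63,  0.08]), array([0.0016, 0.0005, 0.0011]))
(array([-0.47,  5.32,  0.08]), array([0.0016, 0.0005, 0.0011]))
```

Emit:
arm_command:
  rows:
    - [-0.05,0.6,0,0,0,0,-1]
    - [-0.1,1.2,0,0,0,0,-1]
    - [-0.14,1.8,0,0,0,0,-1]
    - [-0.18,2.5,0,0,0,0,-1]
    - [-0.18,2.5,0,0,0,0,-1]

```text
t: 12.82
ee_pos: [0.5905, -0.3292, 0.1804]
eef_rot: [-1.571, -0.071, -0.173]
contact_force: [-0.0, -0.5, 0.1]
width: 0.0203
```

```bash
python3 - <<'E'
from h import *
st()
for i in range(3):
    snap('wrist','w16%d'%i); print(rel([.5904,-.3287,.18],RC(-.1735)),arm.get_obs()['ee_pos'])
crop('w162',270,130,370,330,4,'c22')
E
```

```text
{'t': 12.825, 'q': [-0.6886, 0.6361, 1.4036, 0.0403, 1.04, -0.5346], 'ee_pos': [0.5905, -0.3292, 0.1804], 'eef_rot': [-1.5712, -0.0713, -0.1733], 'contact_force': [-0.0258, -0.5483, 0.1098], 'wrist_torque': [-0.0166, 0.0494, -0.0076], 'width': 0.0203}
(array([-0.06,  0.09,  0.06]), array([0.0009, 0.0003, 0.0003])) [ 0.59082063 -0.32939472  0.18097259]
(array([-0.08,  0.13,  0.07]), array([0.0013, 0.0003, 0.0009])) [ 0.59101073 -0.3295379   0.1813508 ]
(array([-0.1 ,  0.15,  0.08]), array([0.0015, 0.0004, 0.0013])) [ 0.59110773 -0.32959701  0.18159452]
```

View pics/c22.png

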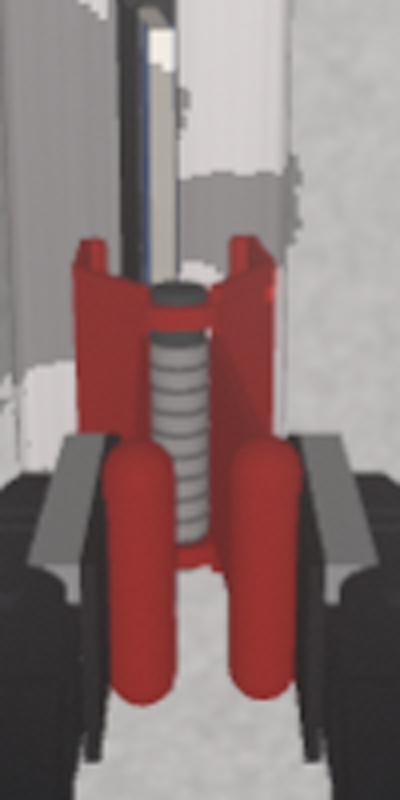

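The card edge (c22 x 148–176) runs midway between the lips (105 and 232), with nothing touching. Down the rest, with a small correction for settling.

Emit:
arm_command:
  rows:
    - [-0.1,0.5,0.08,0.001,0,0.001,-1]
    - [-0.15,1.1,0.08,0.001,0,0.001,-1]
    - [-0.2,1.7,0.08,0.001,0,0.001,-1]
    - [-0.25,2.3,0.08,0.001,0,0.001,-1]
    - [-0.3,2.8,0.08,0.001,0,0.001,-1]

```text
t: 13.6
ee_pos: [0.59, -0.3285, 0.1527]
eef_rot: [-1.571, -0.072, -0.173]
contact_force: [-0.3, 0.0, -0.4]
width: 0.02
```

```bash
python3 - <<'E'
from h import *
st()
for i in range(4):
    snap('wrist' if i<3 else 'scene','w17%d'%i); print(rel([.5904,-.3287,.153],RC(-.1735)))
o=st()
crop('w172',270,130,370,330,4,'c23'); crop('w173',235,130,305,200,9,'c24')
E
```

```text
{'t': 13.6, 'q': [-0.6884, 0.6686, 1.4267, 0.0422, 0.9843, -0.5375], 'ee_pos': [0.59, -0.3285, 0.1527], 'eef_rot': [-1.5709, -0.0716, -0.1732], 'contact_force': [-0.304, 0.0157, -0.3676], 'wrist_torque': [-0.0326, 0.087, 0.0092], 'width': 0.02}
(array([ 0.08, -0.09, -0.03]), array([-0.0005,  0.0002, -0.0015]))
(array([ 0.07, -0.05, -0.03]), array([-0.0005,  0.0003, -0.0014]))
(array([ 0.05, -0.01, -0.02]), array([-0.0001,  0.0003, -0.0007]))
(array([ 0.02,  0.02, -0.  ]), array([ 0.0003,  0.0004, -0.0001]))
{'t': 13.8, 'q': [-0.6883, 0.6681, 1.4262, 0.0421, 0.985, -0.5374], 'ee_pos': [0.5902, -0.3286, 0.1532], 'eef_rot': [-1.5712, -0.0719, -0.1731], 'contact_force': [0.2164, -0.0551, -0.4715], 'wrist_torque': [0.0461, -0.0101, 0.0426], 'width': 0.0206}
```

View pics/c23.png

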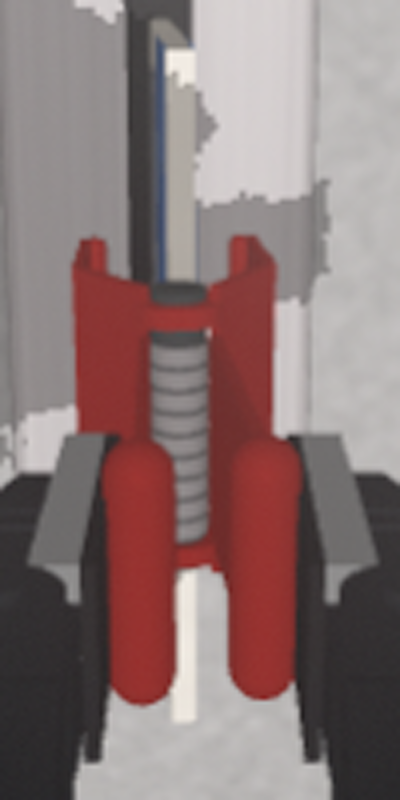

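View pics/c24.png

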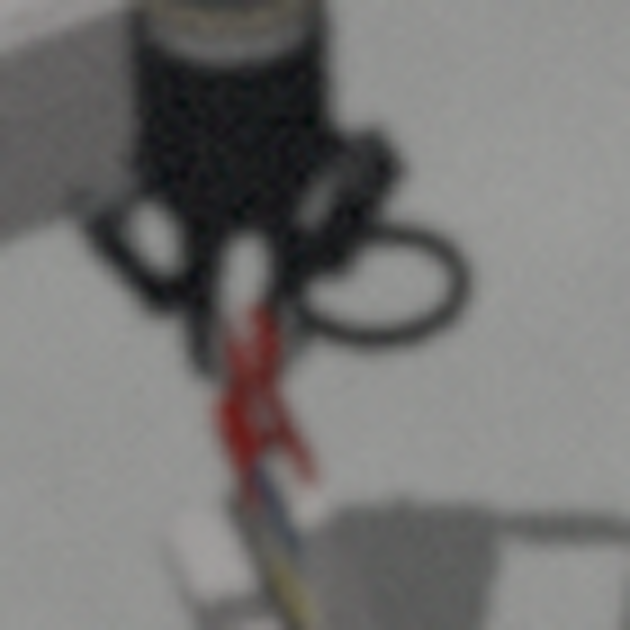

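```bash
python3 - <<'E'
from h import *
im,d,c=load('w172'); p0=np.array([.590,-.3285,.153]); Rz=Ro.from_euler('z',-.1735)
g=lambda u,v,z:(Rz.inv().apply(atz(c,270+u/4,130+v/4,z)-p0)*1000).round(1)
print('card', [g(u,v,.11) for u,v in [(165,90),(195,90),(165,250),(195,250),(172,690),(196,690),(181,48),(184,722)]])
f=lambda u,v:(Rz.inv().apply(dep(c,d,270+u/4,130+v/4,0)-p0)*1000).round(1)
print('lips',[f(*q) for q in [(92,245),(242,242),(86,245),(98,245),(236,240),(249,242)]])
z=.0955
print('lip inner', g(105,245,z),g(231,242,z),'coil',[f(*q) for q in [(180,350),(180,400),(182,450),(185,520)]])
print('depth card', [f(*q) for q in [(180,120),(180,200),(180,260),(184,640),(184,700)]], 'bars',[f(*q) for q in [(140,560),(265,560)]])
crop('w172',285,180,345,320,5,'c25')
E
```

```text
card [array([ -2.8,  47.6, -43. ]), array([  1.6,  47.6, -43. ]), array([ -2.9,  24. , -43. ]), array([  1.5,  24. , -43. ]), array([ -2.4, -50.6, -43. ]), array([  1.6, -50.8, -43. ]), array([ -0.4,  53.5, -43. ]), array([ -0.4, -56.8, -43. ])]
lips [array([-14. ,  21.6, -57.5]), array([ 10.1,  21.6, -57.6]), array([-14.9,  22.5, -53.6]), array([-13. ,  21.6, -57.4]), array([  9. ,  22.3, -56.4]), array([ 10.9,  22.2, -55.2])]
lip inner [-11.9  21.5 -57.5] [  8.3  21.7 -57.5] coil [array([ -1.6,  13.3, -28. ]), array([ -1.7,   6.2, -27.3]), array([ -1.5,  -0.8, -26. ]), array([ -1. , -12.3, -27.5])]
depth card [array([ -0.6,  43.2, -43.6]), array([ -0.6,  31.3, -44. ]), array([ -0.8,  22.7, -42.1]), array([ -0.4, -41.4, -43.2]), array([ -0.4, -52.8, -43.3])] bars [array([-8.3,  4.1, 15.1]), array([ 5.3,  3.2, 14.5])]
```

View pics/c25.png

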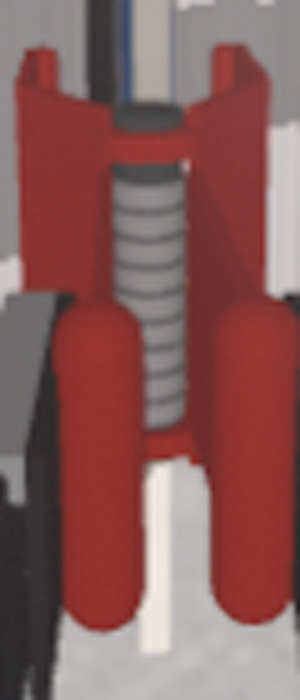

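The card edge runs straight down the middle. It is about 15 mm above the lips and 8 mm below the coil, with the clip about 1 mm off-centre towards −x. I'll make a small nudge to centre it and let it settle.

Emit:
arm_command:
  rows:
    - [0.05,0,-0.03,0,0,0,-1]
    - [0.1,0,-0.06,0,0,0,-1]
    - [0.1,0,-0.06,0,0,0,-1]
    - [0.1,0,-0.06,0,0,0,-1]
    - [0.1,0,-0.06,0,0,0,-1]

```text
t: 14.42
ee_pos: [0.591, -0.3293, 0.1534]
eef_rot: [-1.571, -0.072, -0.173]
contact_force: [0.0, -0.2, -0.6]
width: 0.0206
```

```bash
python3 - <<'E'
from h import *
for i in range(4): snap('top' if i==0 else 'wrist','w18%d'%i)
o=st(); p0=np.array(o['ee_pos']); im,d,c=load('w183'); Rz=Ro.from_euler('z',-.1735)
f=lambda u,v:(Rz.inv().apply(dep(c,d,270+u/4,130+v/4,0)-p0)*1000).round(1)
g=lambda u,v,z:(Rz.inv().apply(atz(c,270+u/4,130+v/4,z)-p0)*1000).round(1)
M=np.array([.5893,-.3297,.11]); print(proj(c,[M+Rz.apply([0,.055,0]),M+Rz.apply([0,.03,0]),M-Rz.apply([0,.055,0])]))
crop('w183',270,130,370,330,4,'c26'); crop('w180',370,130,450,190,9,'c27')
E
```

```text
{'t': 14.625, 'q': [-0.6884, 0.6691, 1.4231, 0.0421, 0.9869, -0.5374], 'ee_pos': [0.591, -0.3293, 0.1534], 'eef_rot': [-1.5711, -0.072, -0.1732], 'contact_force': [0.2886, -0.1496, -0.3682], 'wrist_torque': [0.0313, 0.041, -0.0051], 'width': 0.0208}
[[312.42501864 140.08090153]
 [312.70497648 183.02934257]
 [313.57385017 307.94945754]]
```

View pics/c26.png

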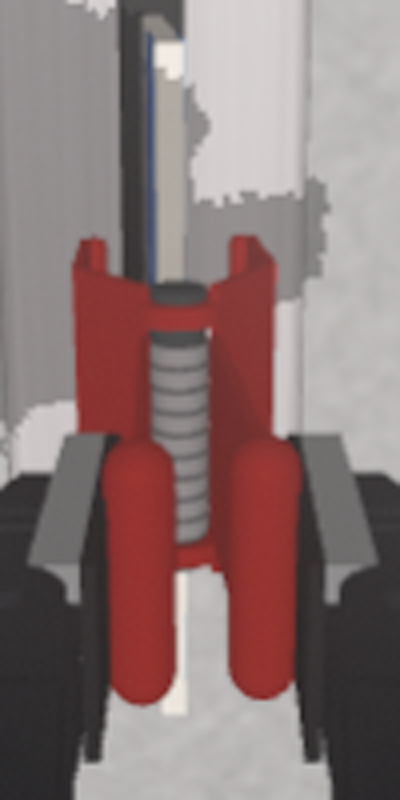

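View pics/w180.png

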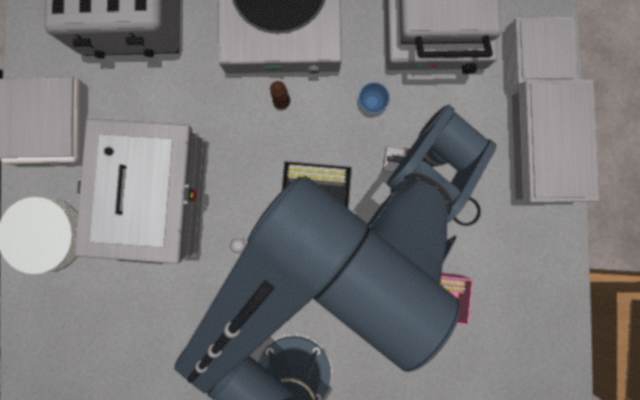

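The last view shows the card edge where predicted (312.6 against 312.7 px), so the stand hasn't moved. The clip is centred to about 0.5 mm, the width is 20.8 mm, the arm is still, and there is no contact force. Handing in.

```bash
python3 - <<'E'
from h import *
print(arm.job_done()); st()
E
```

```text
the job is handed in; nothing more can be done
None
the job is handed in; nothing more can be done
```

The job is handed in at about 14.6 s of the 58 s allowed. The hasp is shut, and the red clip is held squeezed open over the middle of the price card's top edge.

- **Hasp:** I pushed it down and in with shut fingers until it met a firm stop at about 10 N. After backing off, the depth picture showed the leaf vertical (outer face 4–5 mm out along its length) and the brass staple through its slot.
- **Clip:** I squeezed it at 24 N (20.8 mm between the pads) and lifted it off the rim. It sat about 0.07 rad tilted in the fingers, so I tilted the tool to bring it upright. As the fingers closed, they briefly pressed the clip on the rim with about 10 N.
- **Last checks at the card:**
  - **Depth:** the card's edge is about 15 mm inside the lips and about 8 mm below the coil.
  - **Centring:** the clip is within about 1 mm of the card's centre line. The lip gap is about 20 mm, so the lips stay several millimetres clear on both sides.
  - **Contact:** the contact force was near zero.
  - **Stand:** the card's edge was within 0.2 px of its predicted place, so the stand has not moved.
- **Not confirmed:** an early reading of the card's middle from the scene camera was about 14 mm off the other views. I used the wrist camera and the top view, which agree within 4 mm. In the last top view the arm hid the black clip and the mug, so I did not recheck them; nothing in the path came near them.

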